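# Consolidate the sample jars on the shaker and stack the empty trays

## Robot

A 6-joint arm with a two-finger parallel gripper is mounted at the origin on the work surface. World frame = base frame: x ahead of the robot, y to its left, z up, the work surface at z = 0. Lengths are in mm, angles in rad, forces in N, time in s.
With the tool pointing down it reaches from about 350 to 925 mm from the base axis. Payload 6.4 kg.
Tool frame: the origin (TCP) lies at the very end of the fingers, on their centre line; the grasp point (between the pads) lies 19 mm behind it; z points along the fingers, y is the line along which they close (so a half turn about z gives the same grasp; the last joint's range is limited). The gripper opens to 94 mm and grips with 3 to 60 N. Pads are 16 mm wide; open, the fingers measure 119 mm over their backs; the gripper's body (75 mm by 177 mm) begins 78 mm behind the grasp point.
Start: joints at [1.161, 0.245, 1.558, -0, 1.339, -0.174], TCP at [151.85, 632.025, 205.455] pointing down, gripper open.
Joint ranges: [-3.13, 3.13], [-1.02, 2.26], [0.13, 2.54], [-0.95, 4.09], [0.21, 2.88], [-2.74, 2.74]. Speed limits (rad/s): [2.57, 2.57, 3.14, 3.14, 3.14, 3.14].

## Interface

Orientations are given as a unit quaternion [w, x, y, z].
In Python, from workcell import bot gives the robot as it stands.
- The arm moves only by the shell command python3 -m jog 'ROWS' [FORCE]. ROWS is JSON, a list of rows, each an object of numbers: "jaw": the finger opening in m, from 0 to 0.094; "tx", "ty", "tz": the shift along the world's x, y, z in m; "ax", "ay", "az": the turn, a rotation vector about the world's x, y, z in degrees. A call has 1 to 20 rows; each row is the pose to reach, as a shift and turn from the pose commanded when the call began; what a row does not reach only later rows make up. A row lasts 1/12 s, in which the tool goes at most 41.7 mm and 7.16 degrees, less where a joint would pass 70% of its speed; a pose out of reach is approached as far as the arm can. A call with a gripper value outside its range is refused whole. The fingers move at their own pace and stop on an object; FORCE is the grip in N (left out, the last holds). Time passes only in rows, so rows that repeat a pose let the fingers close. It gives the time, the measured TCP pose, the force, the opening and the grip force at its end, in the units of the state.
- bot.get_state(): the state, without advancing time (a new reading comes with each control period).
- bot.read_camera(name): name is "scene" or "top" or "wrist"; returns a dict with "image" (384x512x3 uint8, red, green, blue), "fov_y" (degrees; the focal length in pixels is half the picture's height over the tangent of half this angle, whatever the lens; pixels are square), "cx", "cy" (the principal point, pixels), "k1" (the pictures are not rectified: a ray, as slopes to the right and down, at radius r is drawn at 1 + k1 r^2 times it, then the intrinsics apply), "R" (3x3) and "t" (3): a world point X has camera coordinates R X + t. Camera axes: x right, y down, z forward; pixel columns grow to the right and rows downward; lengths in mm; the calibration is good to about 2 mm. A picture is of the moment at which its call begins. There is no depth.
- bot.close_job(): hands the job in; it is judged then, once.
The state is a dict: "time_s": time; "q": joint angles; "qvel": joint speeds; "joint_efforts": joint torques, N m; "ee_pos": TCP position; "ee_rot": TCP orientation; "ft_force": force on the tool from outside, world axes, zero at the start; "wrist_torque": the same for the moment, N m; "grip_width": finger opening in mm; "grasp_force": force on a finger pad.
Only numpy, scipy, OpenCV 4.12 (cv2) and the standard library are available. Lean on these libraries where they do the work, as an engineer would, in place of code of your own. Each camera call takes 0.05 s, during which the arm holds its last target. There are 200 camera calls.

## Task

Gather all the sample jars from the loose trays into the rack on the shaker, each standing upright on the floor of a pocket of its own, and stack the two emptied trays squarely on the empty tray that waits on the bench. Only when every jar is in the rack, turn the shaker's dial until its white pointer line is on the one long heavy mark. Do not push about or knock over the tub, the beaker and the steel weight standing around.

Things in the scene. Friction and masses are not known exactly. Their poses are not given: they have to be found in the camera images.
- jar0_mid (a point): a white plastic screw-top sample jar, a plain upright cylinder 40 mm across and 75 mm tall, about 70 g (all jars alike). The point is its centre, 37.5 mm above its foot; z is its axis. None if this jar is absent today
- jar1_mid (a point): a white plastic screw-top sample jar, a plain upright cylinder 40 mm across and 75 mm tall, about 70 g (all jars alike). The point is its centre, 37.5 mm above its foot; z is its axis. None if this jar is absent today
- jar2_mid (a point): a white plastic screw-top sample jar, a plain upright cylinder 40 mm across and 75 mm tall, about 70 g (all jars alike). The point is its centre, 37.5 mm above its foot; z is its axis. None if this jar is absent today
- jar3_mid (a point): a white plastic screw-top sample jar, a plain upright cylinder 40 mm across and 75 mm tall, about 70 g (all jars alike). The point is its centre, 37.5 mm above its foot; z is its axis. None if this jar is absent today
- jar4_mid (a point): a white plastic screw-top sample jar, a plain upright cylinder 40 mm across and 75 mm tall, about 70 g (all jars alike). The point is its centre, 37.5 mm above its foot; z is its axis. None if this jar is absent today
- jar5_mid (a point): a white plastic screw-top sample jar, a plain upright cylinder 40 mm across and 75 mm tall, about 70 g (all jars alike). The point is its centre, 37.5 mm above its foot; z is its axis. None if this jar is absent today
- jar6_mid (a point): a white plastic screw-top sample jar, a plain upright cylinder 40 mm across and 75 mm tall, about 70 g (all jars alike). The point is its centre, 37.5 mm above its foot; z is its axis. None if this jar is absent today
- jar7_mid (a point): a white plastic screw-top sample jar, a plain upright cylinder 40 mm across and 75 mm tall, about 70 g (all jars alike). The point is its centre, 37.5 mm above its foot; z is its axis. None if this jar is absent today
- tray_b_mid (a point): a loose grey plastic tray, 132 mm square, 35 mm high, 160 g; floor and walls 4 mm. An 8 mm rib, level with the walls, runs along y through its middle; a 26 mm stub wall juts in from the middle of each x-side, leaving four pockets 58 x 60 mm at x = +-33, y = +-32 mm. The point is its centre, 17.5 mm above its underside; x, y along its edges, z up. It holds jars
- tray_c_mid (a point): a second loose tray, exactly like tray_b (point and axes too); it holds a jar or two at the start. Each tray's centre is open on both sides of the rib (32 mm from rib to stub). Trays stacked squarely sit flat, floor on rim, 35 mm apart
- tray_d_mid (a point): a third loose tray, exactly like tray_b (point and axes too); this is the empty one, on which the others are to be stacked
- rack_floor (a point): rack fixed on a cream bench shaker (300 x 260 mm): like the trays but longer, 132 mm in x, 196 in y; walls and rib (8 mm, along y) 31 mm above its floor; six pockets 58 x 60 mm at x = +-33, y = -64, 0, 64 mm. The point is the centre of its floor's top face, 84 mm above the bench; x points away from the dial end, z up
- dial (a joint): the shaker's speed dial, on its panel nearer the robot, in rad: 0 when its white pointer line points to -x of the shaker (towards the robot), growing clockwise seen from above, 0 to 4.6. It stays where it is left (friction 0.03 N m). Small ticks every 0.5 rad; the one long heavy mark is at 2.5
- dial_grip (a point): the dial's grip point, on its vertical axis, 7 mm below the top of its bar, 97 mm above the bench. The black bar is 46 mm long, 14 mm wide, 32 mm high, on a disc 48 mm across; the x axis runs along the bar and turns with it (-x is the pointer end), z up
- tub: bystander: a dark lidded tub 86 mm across, 153 mm tall; origin under its centre
- beaker: bystander: an empty glass beaker 70 mm across, 90 mm tall; origin under its centre
- weight: bystander: a steel balance weight with a knob, 48 mm across, 70 mm tall; origin under its centre
Things that resemble listed ones, but are neither listed nor needed, are in the scene too. Leave any yellow look-alike of the part that bears tray_c_mid alone.

How it is judged (in metres and radians):
On the way, in this order (a step that is already met when the one before it is completed fails the run):
1. every jar stands in a pocket of the shaker's rack (x of jar0_mid in the frame of rack_floor between -0.055 and 0.055 m and y of jar0_mid in the frame of rack_floor between -0.088 and 0.088 m and z of jar0_mid in the frame of rack_floor between 0.03 and 0.045 m and angle between each of jar0_mid, jar1_mid, jar2_mid, jar3_mid, jar4_mid, jar5_mid, jar6_mid, jar7_mid's own z axis and vertical below 0.15 rad and x of jar1_mid in the frame of rack_floor between -0.055 and 0.055 m and y of jar1_mid in the frame of rack_floor between -0.088 and 0.088 m and z of jar1_mid in the frame of rack_floor between 0.03 and 0.045 m and x of jar2_mid in the frame of rack_floor between -0.055 and 0.055 m and y of jar2_mid in the frame of rack_floor between -0.088 and 0.088 m and z of jar2_mid in the frame of rack_floor between 0.03 and 0.045 m and x of jar3_mid in the frame of rack_floor between -0.055 and 0.055 m and y of jar3_mid in the frame of rack_floor between -0.088 and 0.088 m and z of jar3_mid in the frame of rack_floor between 0.03 and 0.045 m and x of jar4_mid in the frame of rack_floor between -0.055 and 0.055 m and y of jar4_mid in the frame of rack_floor between -0.088 and 0.088 m and z of jar4_mid in the frame of rack_floor between 0.03 and 0.045 m and x of jar5_mid in the frame of rack_floor between -0.055 and 0.055 m and y of jar5_mid in the frame of rack_floor between -0.088 and 0.088 m and z of jar5_mid in the frame of rack_floor between 0.03 and 0.045 m and x of jar6_mid in the frame of rack_floor between -0.055 and 0.055 m and y of jar6_mid in the frame of rack_floor between -0.088 and 0.088 m and z of jar6_mid in the frame of rack_floor between 0.03 and 0.045 m and x of jar7_mid in the frame of rack_floor between -0.055 and 0.055 m and y of jar7_mid in the frame of rack_floor between -0.088 and 0.088 m and z of jar7_mid in the frame of rack_floor between 0.03 and 0.045 m), for 0.2 s.
2. the dial is then turned to the long mark (value of joint dial between 2.38 and 2.62 rad), for 0.3 s.
At the end, for the whole second after the job is handed in: All jars upright (0.15 rad) on the rack's floor (centre 30 to 45 mm above it); dial at 2.38 to 2.62; tray_d flat on the bench; tray_b and tray_c, in either order, flat on it as a stack of three at rest, each within 15 mm and 0.15 rad of square (edges parallel) on the one below (all of step 1 and all of step 2 and ((horizontal distance between tray_b_mid and tray_d_mid below 0.015 m and z of tray_b_mid in the frame of tray_d_mid between 0.03 and 0.041 m and (angle between the x axis of tray_b_mid and the x axis of tray_d_mid, either way round below 0.15 rad or angle between the x axis of tray_b_mid and the y axis of tray_d_mid, either way round below 0.15 rad) and horizontal distance between tray_c_mid and tray_b_mid below 0.015 m and z of tray_c_mid in the frame of tray_b_mid between 0.03 and 0.041 m and (angle between the x axis of tray_c_mid and the x axis of tray_b_mid, either way round below 0.15 rad or angle between the x axis of tray_c_mid and the y axis of tray_b_mid, either way round below 0.15 rad)) or (horizontal distance between tray_c_mid and tray_d_mid below 0.015 m and z of tray_c_mid in the frame of tray_d_mid between 0.03 and 0.041 m and (angle between the x axis of tray_c_mid and the x axis of tray_d_mid, either way round below 0.15 rad or angle between the x axis of tray_c_mid and the y axis of tray_d_mid, either way round below 0.15 rad) and horizontal distance between tray_b_mid and tray_c_mid below 0.015 m and z of tray_b_mid in the frame of tray_c_mid between 0.03 and 0.041 m and (angle between the x axis of tray_b_mid and the x axis of tray_c_mid, either way round below 0.15 rad or angle between the x axis of tray_b_mid and the y axis of tray_c_mid, either way round below 0.15 rad))) and angle between each of tray_b_mid, tray_c_mid, tray_d_mid's own z axis and vertical below 0.06 rad and height (world z) of tray_d_mid below 0.025 m and linear speed of each of tray_b, tray_c, tray_d below 0.02 m/s); the robot touches nothing.
It fails at once if the tub is pushed more than 50 mm or knocked over (distance of tub from where it was at the start of the episode above 0.05 m or angle between tub's own z axis and vertical above 0.5 rad).
It fails at once if the beaker is pushed more than 50 mm or knocked over (distance of beaker from where it was at the start of the episode above 0.05 m or angle between beaker's own z axis and vertical above 0.5 rad).
It fails at once if the weight is pushed more than 50 mm or knocked over (distance of weight from where it was at the start of the episode above 0.05 m or angle between weight's own z axis and vertical above 0.5 rad).
Of jar0, jar1, jar2 only 1 to 1 are there at a start; the rules pass over those that are not, and their reading is None.
Of jar3, jar4, jar5 only 2 to 3 are there at a start; the rules pass over those that are not, and their reading is None.
Of jar6, jar7 only 1 to 2 are there at a start; the rules pass over those that are not, and their reading is None.
At some moment in a run one of tray_b, tray_c, tray_d may be knocked a few centimetres aside while the robot is not near it.
It also fails if it takes over 210 s, if anything falls off the work surface, if the arm or the gripper's body presses on something with over 40 N, if the wrist force passes 120 N, or if a joint passes its speed limit or range.

## Working session

There is one attempt and no reset: what is moved stays moved. The work goes in short steps, Python scripts to look and compute and a shell command to move; the robot and the scene stay as the last step left them, time stands still between calls to the robot, and variables do not carry over. Pictures are saved under pics/ and viewed, at most 14 in all, crops included, and the job is handed in when it is done.

```bash
ls; mkdir -p pics; cat > h.py <<'E'
import numpy as np, cv2
from workcell import bot
def cam(name):
    c=bot.read_camera(name); c['f']=c['image'].shape[0]/2/np.tan(np.radians(c['fov_y'])/2)
    c['R']=np.array(c['R']).reshape(3,3); c['t']=np.array(c['t']).ravel(); return c
def ray(c,u,v):
    K=np.array([[c['f'],0,c['cx']],[0,c['f'],c['cy']],[0,0,1.]])
    p=cv2.undistortPoints(np.array([[[u,v]]],float),K,np.array([c['k1'],0,0,0,0.]))[0,0]
    return -c['R'].T@c['t'], c['R'].T@np.array([p[0],p[1],1.])
def plane(c,u,v,z):
    o,d=ray(c,u,v); return (o+d*(z-o[2])/d[2])[:2]
def proj(c,X):
    x=c['R']@np.array(X,float)+c['t']; a,b=x[0]/x[2],x[1]/x[2]; s=1+c['k1']*(a*a+b*b)
    return c['cx']+c['f']*a*s, c['cy']+c['f']*b*s
def save(c,n,crop=None,s=1.5):
    im=c['image'][:,:,::-1]
    if crop: x0,y0,x1,y1=crop; im=im[y0:y1,x0:x1]
    cv2.imwrite('pics/'+n,cv2.resize(im,None,fx=s,fy=s,interpolation=cv2.INTER_CUBIC))
E
python3 - <<'E'
from h import *
import pickle
d={}
for n in('scene','top','wrist'):
    c=cam(n);d[n]=c;save(c,n+'0.png')
    print(n,c['f'],c['k1'],-c['R'].T@c['t'],c['R'][2])
pickle.dump(d,open('d0.pkl','wb'));print(bot.get_state())
E
```

```text
pics
scene 457.1473559713806 -0.08632256650743393 [1289.22922061  281.22436945  976.39702156] [-0.64146654 -0.23735894 -0.72950765]
top 376.87706813051494 0.004721974146277282 [ 418.82295656   11.69157749 1315.94114549] [ 0.09559415 -0.01155077 -0.99535337]
wrist 314.2462359468997 -0.021807232308833278 [ 71.4716542  652.51055553 383.44520941] [ 0.2777575  -0.06758641 -0.95827076]
{'time_s': 0.15, 'q': array([ 1.16091877e+00,  2.45616921e-01,  1.55873211e+00,  1.13326551e-05,
        1.33868352e+00, -1.74082065e-01]), 'qvel': array([-1.03304913e-03, -1.48764844e-03, -2.27889997e-03, -7.20617796e-05,
        2.96679160e-03,  1.08424585e-03]), 'joint_efforts': array([ 1.41447421e-03, -4.16259885e+01, -3.14985681e+01,  6.86007785e-02,
        3.15755757e-02, -8.20638866e-05]), 'ee_pos': array([151.64616127, 631.59402452, 204.6229949 ]), 'ee_rot': array([-2.12517435e-04,  1.17626075e-01,  9.93057696e-01, -6.87893729e-04]), 'ft_force': array([0.43911345, 0.10152616, 1.40156074]), 'wrist_torque': array([-0.04985374, -0.03943877, -0.01643846]), 'grasp_force': 0.0, 'grip_width': 93.9679597108796}
```

View pics/top0.png

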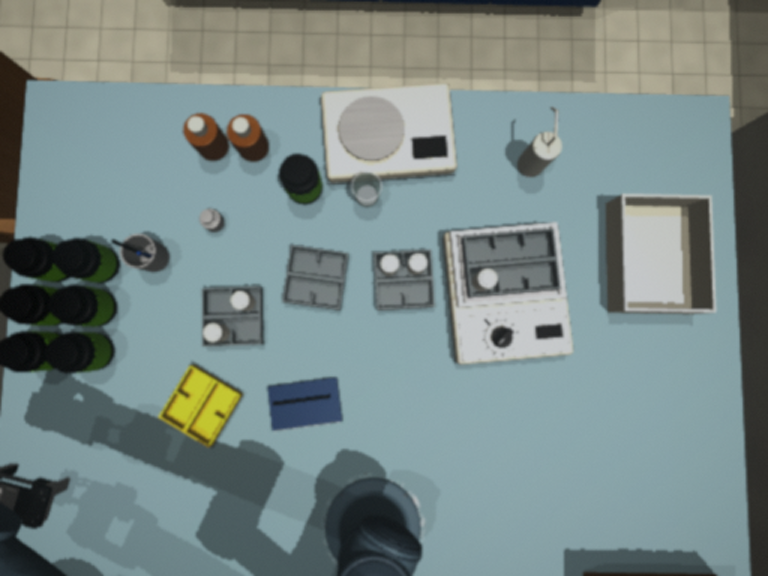

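View pics/scene0.png

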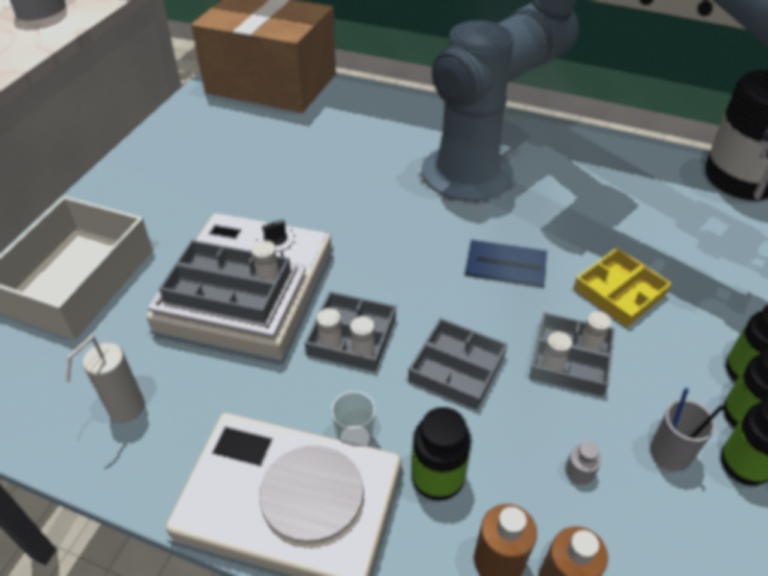

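Top view: in the middle (315,277) is the empty tray. Trays with two jars each are at left (233,315) and right (403,280). The shaker's rack is at (508,265) with one jar already at (487,278), and the dial is at (501,337). The tub is at (303,180), the beaker at (366,188) and the weight at (211,218).

```bash
python3 - <<'E'
from h import *
import pickle
d=pickle.load(open('d0.pkl','rb'));c=d['top']
for n,u,v,z in [('L',233,315,35),('M',315,277,35),('R',403,280,35),('jL1',240,300,79),('jL2',213,332,79),('jR1',389,263,79),('jR2',418,262,79),('rack',508,265,115),('jr',487,278,159),('dial',501,337,104),('tub',298,168,153),('beaker',366,185,90),('wt',211,215,70)]:
    print(n,plane(c,u/1.5,v/1.5,z).round())
w=d['wrist'];print(w['R'].round(3))
E
```

```text
L [467. 323.]
M [557. 141.]
R [554. -60.]
jL1 [498. 299.]
jL2 [427. 354.]
jR1 [586. -26.]
jR2 [590. -90.]
rack [ 582. -280.]
jr [ 548. -226.]
dial [ 428. -267.]
tub [774. 171.]
beaker [758.  28.]
wt [687. 373.]
[[ 0.233  0.973 -0.001]
 [ 0.932 -0.223  0.286]
 [ 0.278 -0.068 -0.958]]
```

```bash
python3 -m jog '[{"tx":0.1,"ty":-0.134,"az":13.5},{"tx":0.1,"ty":-0.134,"az":13.5},{"tx":0.1,"ty":-0.134,"az":13.5},{"tx":0.1,"ty":-0.134,"az":13.5},{"tx":0.3,"ty":-0.4,"az":13.5},{"tx":0.3,"ty":-0.4,"az":13.5},{"tx":0.3,"ty":-0.4,"az":13.5},{"tx":0.3,"ty":-0.4,"az":13.5},{"tx":0.3,"ty":-0.4,"az":13.5},{"tx":0.3,"ty":-0.4,"az":13.5},{"tx":0.3,"ty":-0.4,"az":13.5},{"tx":0.3,"ty":-0.4,"az":13.5},{"tx":0.3,"ty":-0.4,"az":13.5},{"tx":0.3,"ty":-0.4,"az":13.5},{"tx":0.3,"ty":-0.4,"az":13.5},{"tx":0.3,"ty":-0.4,"az":13.5}]'; python3 - <<'E'
from h import *
import pickle
c=cam('wrist');save(c,'w1.png');pickle.dump(c,open('w1.pkl','wb'))
E
python3 -m jog '[{"ty":-0.4},{"ty":-0.4},{"ty":-0.4},{"ty":-0.4},{"ty":-0.4},{"ty":-0.4},{"ty":-0.4},{"ty":-0.4},{"ty":-0.4},{"ty":-0.4},{"ty":-0.4},{"ty":-0.4},{"ty":-0.4},{"ty":-0.4}]'; python3 - <<'E'
from h import *
import pickle
c=cam('wrist');save(c,'w2.png');pickle.dump(c,open('w2.pkl','wb'))
E
```

```text
validation failed for argument at $[0]...
validation failed for argument at $[0]...
```

View pics/w1.png

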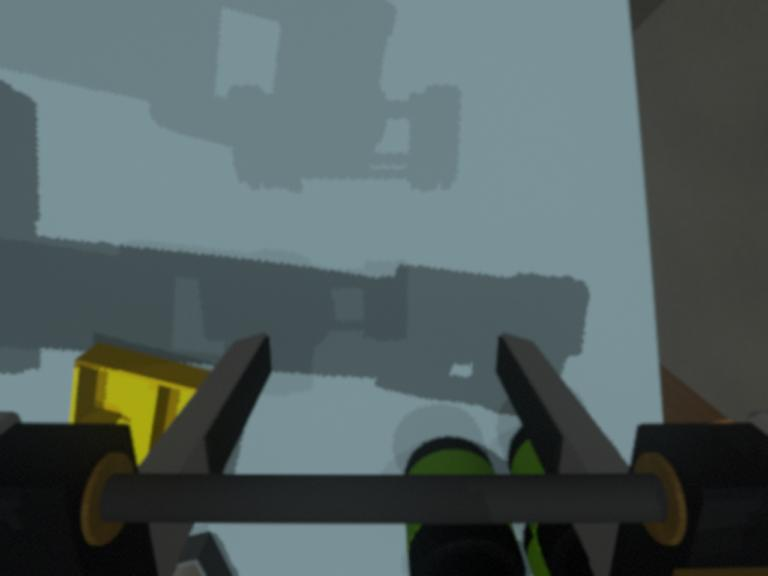

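View pics/w2.png

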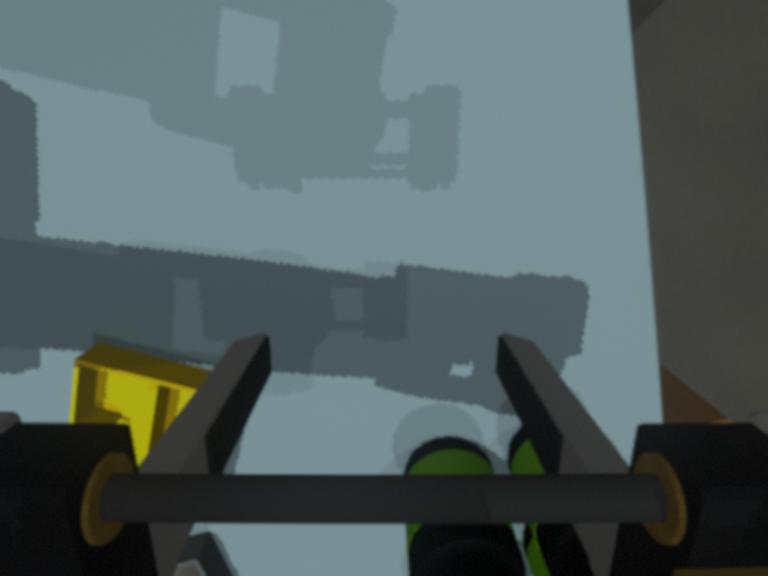

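The call was refused, so I likely need every key in each row. In this view image-down is world +x, and the fingers cover the lower half, so things should lie at x below the TCP.

```bash
rm pics/w1.png pics/w2.png; python3 -m jog '[{"jaw":0.094,"tx":0.1,"ty":-0.1,"tz":0,"ax":0,"ay":0,"az":13.5},{"jaw":0.094,"tx":0.1,"ty":-0.1,"tz":0,"ax":0,"ay":0,"az":13.5}]'
```

```text
time_s: 0.42
ee_pos: [209.5, 573.7, 205.1]
ee_rot: [-0.0, -0.005, 1.0, -0.0]
ft_force: [1.2, -0.9, 0.7]
grip_width: 93.8
grasp_force: 0.0
```

```bash
python3 -m jog '[{"jaw":0.094,"tx":0.35,"ty":-0.343,"tz":0,"ax":0,"ay":0,"az":-0.6},{"jaw":0.094,"tx":0.35,"ty":-0.343,"tz":0,"ax":0,"ay":0,"az":-0.6},{"jaw":0.094,"tx":0.35,"ty":-0.343,"tz":0,"ax":0,"ay":0,"az":-0.6},{"jaw":0.094,"tx":0.35,"ty":-0.343,"tz":0,"ax":0,"ay":0,"az":-0.6},{"jaw":0.094,"tx":0.35,"ty":-0.343,"tz":0,"ax":0,"ay":0,"az":-0.6},{"jaw":0.094,"tx":0.35,"ty":-0.343,"tz":0,"ax":0,"ay":0,"az":-0.6},{"jaw":0.094,"tx":0.35,"ty":-0.343,"tz":0,"ax":0,"ay":0,"az":-0.6},{"jaw":0.094,"tx":0.35,"ty":-0.343,"tz":0,"ax":0,"ay":0,"az":-0.6},{"jaw":0.094,"tx":0.35,"ty":-0.343,"tz":0,"ax":0,"ay":0,"az":-0.6},{"jaw":0.094,"tx":0.35,"ty":-0.343,"tz":0,"ax":0,"ay":0,"az":-0.6},{"jaw":0.094,"tx":0.35,"ty":-0.343,"tz":0,"ax":0,"ay":0,"az":-0.6},{"jaw":0.094,"tx":0.35,"ty":-0.343,"tz":0,"ax":0,"ay":0,"az":-0.6},{"jaw":0.094,"tx":0.35,"ty":-0.343,"tz":0,"ax":0,"ay":0,"az":-0.6},{"jaw":0.094,"tx":0.35,"ty":-0.343,"tz":0,"ax":0,"ay":0,"az":-0.6},{"jaw":0.094,"tx":0.35,"ty":-0.343,"tz":0,"ax":0,"ay":0,"az":-0.6}]'; python3 - <<'E'
from h import *
import pickle
c=cam('wrist');save(c,'w1.png');pickle.dump(c,open('w1.pkl','wb'))
E
python3 -m jog '[{"jaw":0.094,"tx":0,"ty":-0.42,"tz":0,"ax":0,"ay":0,"az":0},{"jaw":0.094,"tx":0,"ty":-0.42,"tz":0,"ax":0,"ay":0,"az":0},{"jaw":0.094,"tx":0,"ty":-0.42,"tz":0,"ax":0,"ay":0,"az":0},{"jaw":0.094,"tx":0,"ty":-0.42,"tz":0,"ax":0,"ay":0,"az":0},{"jaw":0.094,"tx":0,"ty":-0.42,"tz":0,"ax":0,"ay":0,"az":0},{"jaw":0.094,"tx":0,"ty":-0.42,"tz":0,"ax":0,"ay":0,"az":0},{"jaw":0.094,"tx":0,"ty":-0.42,"tz":0,"ax":0,"ay":0,"az":0},{"jaw":0.094,"tx":0,"ty":-0.42,"tz":0,"ax":0,"ay":0,"az":0},{"jaw":0.094,"tx":0,"ty":-0.42,"tz":0,"ax":0,"ay":0,"az":0},{"jaw":0.094,"tx":0,"ty":-0.42,"tz":0,"ax":0,"ay":0,"az":0},{"jaw":0.094,"tx":0,"ty":-0.42,"tz":0,"ax":0,"ay":0,"az":0},{"jaw":0.094,"tx":0,"ty":-0.42,"tz":0,"ax":0,"ay":0,"az":0},{"jaw":0.094,"tx":0,"ty":-0.42,"tz":0,"ax":0,"ay":0,"az":0},{"jaw":0.094,"tx":0,"ty":-0.42,"tz":0,"ax":0,"ay":0,"az":0}]'; python3 - <<'E'
from h import *
import pickle
c=cam('wrist');save(c,'w2.png');pickle.dump(c,open('w2.pkl','wb'))
E
```

```text
time_s: 1.67
ee_pos: [559.5, 231.1, 205.2]
ee_rot: [-0.0, 0.005, 1.0, 0.0]
ft_force: [-0.1, -0.0, -0.4]
grip_width: 93.8
grasp_force: 0.0
time_s: 2.88
ee_pos: [560.3, -187.0, 205.4]
ee_rot: [-0.0, 0.004, 1.0, 0.0]
ft_force: [0.6, -0.2, -0.0]
grip_width: 93.9
grasp_force: 0.0
```

View pics/w1.png

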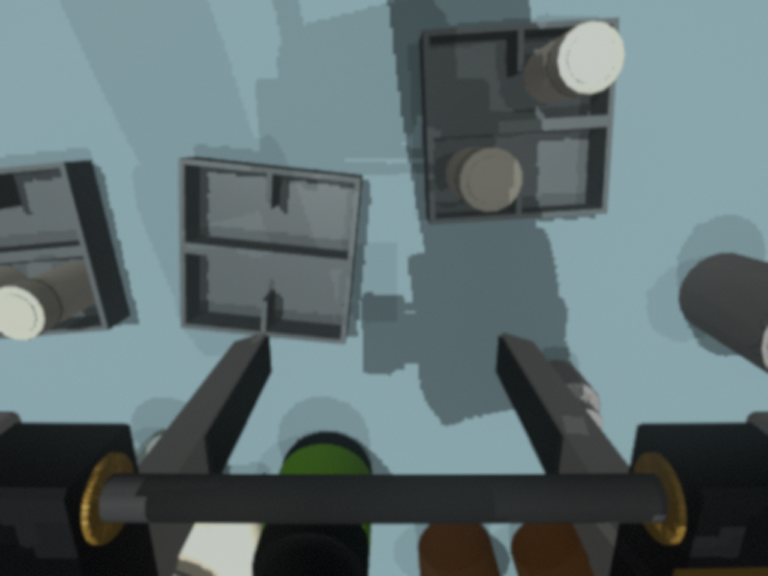

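View pics/w2.png

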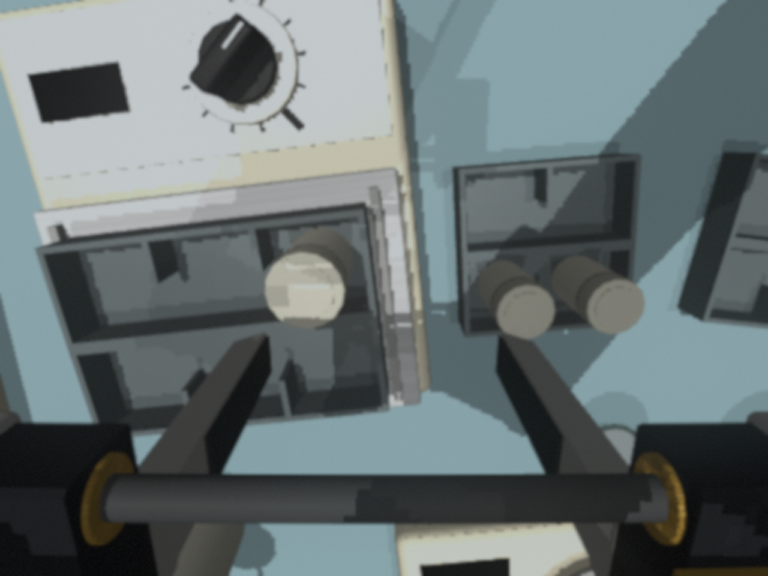

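w1: the empty tray M has rim corners (182,158), (361,176), (344,341) and (182,325). Tray L has (423,35), (617,20), (608,212) and (430,220), with jar tops at (590,57) and (491,180).
w2: tray R has corners (455,170), (638,155) and (465,333), with jar tops at (525,310) and (614,304). The rack has corners (40,247), (367,207) and (388,408), with a jar top at (305,289). The dial is near (237,58) with its pointer up-right, and the heavy mark is at (292,118).

```bash
cat > m.py <<'E'
from h import *
def quad(c,pts,z,n):
    P=np.array([plane(c,u/1.5,v/1.5,z) for u,v in pts]); r=cv2.minAreaRect(P.astype(np.float32))
    e=P[1]-P[0]; print(n,'corners',P.round().tolist(),'mean',P.mean(0).round(1),'rect',np.round(r[0],1),np.round(r[1],1),'edge ang(of TL->TR)',np.degrees(np.arctan2(e[1],e[0])).round(1))
def pt(c,u,v,z,n): print(n,plane(c,u/1.5,v/1.5,z).round(1))
E
python3 - <<'E'
from m import *
import pickle
a=pickle.load(open('w1.pkl','rb'));b=pickle.load(open('w2.pkl','rb'))
quad(a,[(182,158),(361,176),(344,341),(182,325)],35,'M')
quad(a,[(423,35),(617,20),(608,212),(430,220)],35,'L')
quad(b,[(455,170),(638,155),(635,327),(465,333)],35,'R')
quad(b,[(40,247),(367,207),(388,408),(100,430)],115,'rack')
pt(a,590,57,79,'jL_near');pt(a,491,180,79,'jL_far')
pt(b,525,310,79,'jR1');pt(b,614,304,79,'jR2');pt(b,305,289,159,'jrack')
pt(b,237,58,104,'dial');pt(b,222,47,104,'p0');pt(b,241,22,104,'p1')
for k in((192,75),(212,32),(270,90)):pt(b,*k,104,'bar')
pt(b,292,118,72,'mark');pt(b,241,66,72,'discc')
for (u,v) in((0,40),(395,0),(430,390)):pt(b,u,v,72,'shk')
E
```

```text
M corners [[485.0, 89.0], [500.0, 217.0], [629.0, 201.0], [614.0, 72.0]] mean [556.9 144.6] rect [556.7 144.6] [129.6 131.9] edge ang(of TL->TR) 83.7
L corners [[407.0, 261.0], [398.0, 391.0], [527.0, 400.0], [532.0, 268.0]] mean [466.2 330. ] rect [467.2 329.8] [129.1 132.5] edge ang(of TL->TR) 93.9
R corners [[497.0, -133.0], [487.0, -1.0], [620.0, 16.0], [624.0, -120.0]] mean [556.7 -59.7] rect [558.2 -58.5] [134.1 139.1] edge ang(of TL->TR) 94.4
rack corners [[534.0, -388.0], [513.0, -194.0], [642.0, -183.0], [658.0, -374.0]] mean [ 586.8 -284.8] rect [ 585.9 -285.4] [130.3 194.3] edge ang(of TL->TR) 96.4
jL_near [428.3 357.2]
jL_far [500.  301.8]
jR1 [588.6 -87.9]
jR2 [584.7 -26.6]
jrack [ 547.5 -224.6]
dial [ 432.2 -264.5]
p0 [ 426.5 -272.1]
p1 [ 414.4 -260.7]
bar [ 440.4 -290.2]
bar [ 419.  -276.8]
bar [ 448.7 -247.5]
mark [ 462. -242.]
discc [ 431.5 -271.4]
shk [ 414.2 -418.1]
shk [ 396.3 -177.3]
shk [ 653.6 -151.3]
```

```bash
python3 -c "
from h import *
s=bot.get_state();print(s['q'].round(3),s['ee_pos'].round(1))"
```

```text
[-0.514  0.108  1.713  0.     1.32  -2.077] [ 560.3 -187.   205.4]
```

```bash
python3 -m jog '[{"jaw":0.08,"tx":0.028,"ty":0.099,"tz":0,"ax":0,"ay":0,"az":-84},{"jaw":0.08,"tx":0.028,"ty":0.099,"tz":0,"ax":0,"ay":0,"az":-84},{"jaw":0.08,"tx":0.028,"ty":0.099,"tz":0,"ax":0,"ay":0,"az":-84},{"jaw":0.08,"tx":0.028,"ty":0.099,"tz":0,"ax":0,"ay":0,"az":-84},{"jaw":0.08,"tx":0.028,"ty":0.099,"tz":0,"ax":0,"ay":0,"az":-84},{"jaw":0.08,"tx":0.028,"ty":0.099,"tz":0,"ax":0,"ay":0,"az":-84},{"jaw":0.08,"tx":0.028,"ty":0.099,"tz":0,"ax":0,"ay":0,"az":-84},{"jaw":0.08,"tx":0.028,"ty":0.099,"tz":0,"ax":0,"ay":0,"az":-84},{"jaw":0.08,"tx":0.028,"ty":0.099,"tz":0,"ax":0,"ay":0,"az":-84},{"jaw":0.08,"tx":0.028,"ty":0.099,"tz":0,"ax":0,"ay":0,"az":-84},{"jaw":0.08,"tx":0.028,"ty":0.099,"tz":0,"ax":0,"ay":0,"az":-84},{"jaw":0.08,"tx":0.028,"ty":0.099,"tz":0,"ax":0,"ay":0,"az":-84},{"jaw":0.08,"tx":0.028,"ty":0.099,"tz":-0.04,"ax":0,"ay":0,"az":-84},{"jaw":0.08,"tx":0.028,"ty":0.099,"tz":-0.08,"ax":0,"ay":0,"az":-84},{"jaw":0.08,"tx":0.028,"ty":0.099,"tz":-0.08,"ax":0,"ay":0,"az":-84},{"jaw":0.08,"tx":0.028,"ty":0.099,"tz":-0.08,"ax":0,"ay":0,"az":-84}]' 12; python3 - <<'E'
from h import *
import pickle
c=cam('wrist');save(c,'w3.png');pickle.dump(c,open('w3.pkl','wb'));print(bot.get_state()['q'].round(2))
print(proj(c,[588.6,-87.9,79]),proj(c,[584.7,-26.6,79]))
E
```

```text
time_s: 4.27
ee_pos: [586.4, -88.3, 123.7]
ee_rot: [-0.002, 0.672, 0.74, -0.001]
ft_force: [0.3, 0.0, 0.7]
grip_width: 80.0
grasp_force: 0.0
[-0.34  0.2   1.76  0.    1.18 -0.44]
(np.float64(256.71882959584786), np.float64(211.8558926790662)) (np.float64(259.73459851805165), np.float64(130.0145590891973))
```

View pics/w3.png

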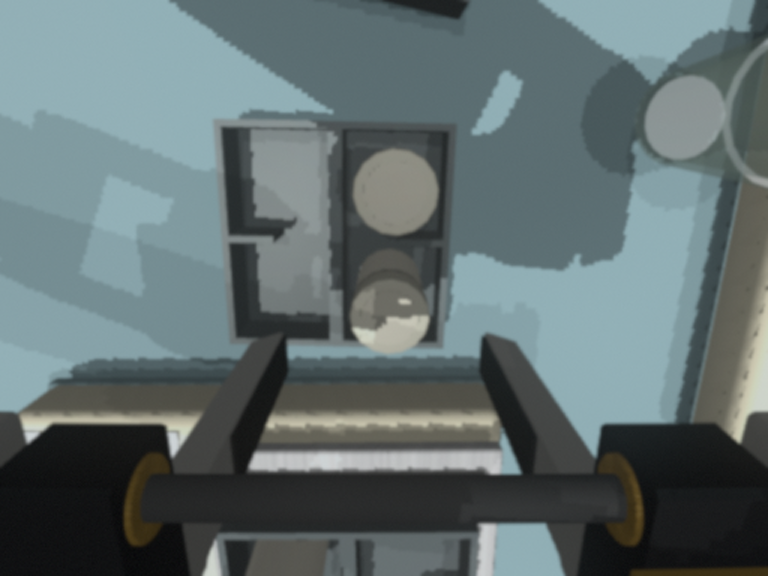

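Jar tops sit at (390,316) and (396,192), within 3 mm of the prediction, and jar R1 is between the fingers. Going down to grip it.

```bash
python3 -m jog '[{"jaw":0.08,"tx":0.004,"ty":0,"tz":-0.03,"ax":0,"ay":0,"az":0},{"jaw":0.08,"tx":0.004,"ty":0,"tz":-0.06,"ax":0,"ay":0,"az":0},{"jaw":0.08,"tx":0.004,"ty":0,"tz":-0.081,"ax":0,"ay":0,"az":0},{"jaw":0.08,"tx":0.004,"ty":0,"tz":-0.081,"ax":0,"ay":0,"az":0},{"jaw":0.03,"tx":0.004,"ty":0,"tz":-0.081,"ax":0,"ay":0,"az":0},{"jaw":0.03,"tx":0.004,"ty":0,"tz":-0.081,"ax":0,"ay":0,"az":0},{"jaw":0.03,"tx":0.004,"ty":0,"tz":-0.081,"ax":0,"ay":0,"az":0},{"jaw":0.03,"tx":0.004,"ty":0,"tz":-0.081,"ax":0,"ay":0,"az":0},{"jaw":0.03,"tx":0.004,"ty":0,"tz":-0.081,"ax":0,"ay":0,"az":0},{"jaw":0.03,"tx":0.004,"ty":0,"tz":-0.081,"ax":0,"ay":0,"az":0}]' 12
```

```text
time_s: 5.15
ee_pos: [592.6, -90.4, 45.4]
ee_rot: [0.001, 0.673, 0.74, 0.0]
ft_force: [-1.0, -0.6, 0.6]
grip_width: 43.6
grasp_force: 0.3
```

```bash
python3 -m jog '[{"jaw":0.03,"tx":0,"ty":0,"tz":0,"ax":0,"ay":0,"az":0},{"jaw":0.03,"tx":0,"ty":0,"tz":0,"ax":0,"ay":0,"az":0},{"jaw":0.03,"tx":0,"ty":0,"tz":0,"ax":0,"ay":0,"az":0},{"jaw":0.03,"tx":0,"ty":0,"tz":0.02,"ax":0,"ay":0,"az":0},{"jaw":0.03,"tx":0,"ty":0,"tz":0.05,"ax":0,"ay":0,"az":0},{"jaw":0.03,"tx":0,"ty":0,"tz":0.09,"ax":0,"ay":0,"az":0},{"jaw":0.03,"tx":0,"ty":0,"tz":0.13,"ax":0,"ay":0,"az":0},{"jaw":0.03,"tx":0,"ty":0,"tz":0.17,"ax":0,"ay":0,"az":0},{"jaw":0.03,"tx":0.004,"ty":-0.03,"tz":0.17,"ax":0,"ay":0,"az":0},{"jaw":0.03,"tx":0.009,"ty":-0.07,"tz":0.17,"ax":0,"ay":0,"az":0},{"jaw":0.03,"tx":0.014,"ty":-0.11,"tz":0.17,"ax":0,"ay":0,"az":0},{"jaw":0.03,"tx":0.02,"ty":-0.15,"tz":0.17,"ax":0,"ay":0,"az":0},{"jaw":0.03,"tx":0.025,"ty":-0.19,"tz":0.17,"ax":0,"ay":0,"az":0},{"jaw":0.03,"tx":0.03,"ty":-0.225,"tz":0.17,"ax":0,"ay":0,"az":0},{"jaw":0.03,"tx":0.034,"ty":-0.255,"tz":0.17,"ax":0,"ay":0,"az":0},{"jaw":0.03,"tx":0.034,"ty":-0.255,"tz":0.17,"ax":0,"ay":0,"az":0},{"jaw":0.03,"tx":0.034,"ty":-0.255,"tz":0.17,"ax":0,"ay":0,"az":0}]' 12; python3 - <<'E'
from h import *
import pickle
c=cam('wrist');save(c,'w4.png');pickle.dump(c,open('w4.pkl','wb'));s=bot.get_state();print(s['ee_pos'].round(1))
E
```

```text
time_s: 6.57
ee_pos: [625.6, -346.5, 213.1]
ee_rot: [-0.001, 0.674, 0.739, 0.0]
ft_force: [0.4, 0.8, -0.6]
grip_width: 39.8
grasp_force: 12.0
[ 625.8 -345.2  213.4]
```

View pics/w4.png

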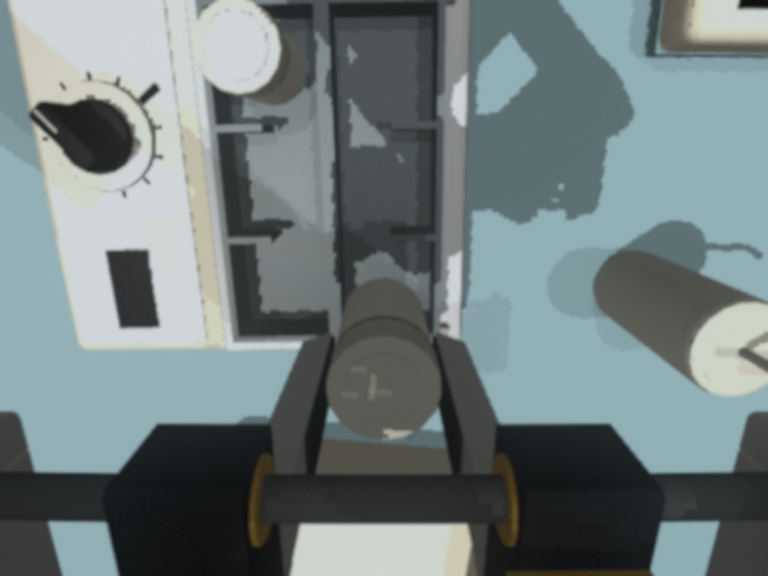

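```bash
python3 - <<'E'
from h import *
import pickle
c=pickle.load(open('w4.pkl','rb'));a=np.radians(5.7)
for p in [(66,-98),(-66,-98),(36,-32),(-36,-32),(36,32),(-36,32),(66,-32),(-66,32),(0,-20),(33,-64)]:
    X=587+p[0]*np.cos(a)-p[1]*np.sin(a),-285+p[0]*np.sin(a)+p[1]*np.cos(a),115
    print(p,np.round(np.array(proj(c,X))*1.5))
print(np.round(np.array(proj(c,(625.8,-345.2,175)))*1.5))
for u,v in [(388,238),(390,126),(275,240),(275,128),(437,236),(215,128)]:
    q=plane(c,u/1.5,v/1.5,115)-[587,-285]; print(u,v,(q@[np.cos(a),np.sin(a)]).round(1),(q@[-np.sin(a),np.cos(a)]).round(1))
E
```

```text
(66, -98) [434. 337.]
(-66, -98) [227. 338.]
(36, -32) [387. 234.]
(-36, -32) [266. 235.]
(36, 32) [386. 121.]
(-36, 32) [257. 122.]
(66, -32) [437. 234.]
(-66, 32) [204. 123.]
(0, -20) [325. 214.]
(33, -64) [382. 286.]
[381. 320.]
388 238 36.8 -34.4
390 126 38.1 29.2
275 240 -30.8 -35.1
275 128 -26.3 28.7
437 236 66.0 -33.3
215 128 -60.1 29.0
```

The rack fits the estimate within 2–3 mm, and the jar is above pocket (+33,-64).

```bash
python3 -m jog '[{"jaw":0.03,"tx":0,"ty":-0.001,"tz":-0.03,"ax":0,"ay":0,"az":0},{"jaw":0.03,"tx":0,"ty":-0.001,"tz":-0.06,"ax":0,"ay":0,"az":0},{"jaw":0.03,"tx":0,"ty":-0.001,"tz":-0.08,"ax":0,"ay":0,"az":0},{"jaw":0.03,"tx":0,"ty":-0.001,"tz":-0.086,"ax":0,"ay":0,"az":0},{"jaw":0.03,"tx":0,"ty":-0.001,"tz":-0.089,"ax":0,"ay":0,"az":0},{"jaw":0.03,"tx":0,"ty":-0.001,"tz":-0.089,"ax":0,"ay":0,"az":0},{"jaw":0.03,"tx":0,"ty":-0.001,"tz":-0.089,"ax":0,"ay":0,"az":0}]' 12;  python3 -m jog '[{"jaw":0.06,"tx":0,"ty":0,"tz":0,"ax":0,"ay":0,"az":0},{"jaw":0.06,"tx":0,"ty":0,"tz":0,"ax":0,"ay":0,"az":0},{"jaw":0.06,"tx":0,"ty":0,"tz":0,"ax":0,"ay":0,"az":0},{"jaw":0.06,"tx":0,"ty":0,"tz":0,"ax":0,"ay":0,"az":0},{"jaw":0.06,"tx":0,"ty":0,"tz":0.03,"ax":0,"ay":0,"az":0},{"jaw":0.06,"tx":0,"ty":0,"tz":0.07,"ax":0,"ay":0,"az":0},{"jaw":0.06,"tx":0,"ty":0,"tz":0.09,"ax":0,"ay":0,"az":0},{"jaw":0.08,"tx":-0.038,"ty":0.319,"tz":0.09,"ax":0,"ay":0,"az":0},{"jaw":0.08,"tx":-0.038,"ty":0.319,"tz":0.09,"ax":0,"ay":0,"az":0},{"jaw":0.08,"tx":-0.038,"ty":0.319,"tz":0.09,"ax":0,"ay":0,"az":0},{"jaw":0.08,"tx":-0.038,"ty":0.319,"tz":0.09,"ax":0,"ay":0,"az":0},{"jaw":0.08,"tx":-0.038,"ty":0.319,"tz":0.09,"ax":0,"ay":0,"az":0},{"jaw":0.08,"tx":-0.038,"ty":0.319,"tz":0.09,"ax":0,"ay":0,"az":0},{"jaw":0.08,"tx":-0.038,"ty":0.319,"tz":0.09,"ax":0,"ay":0,"az":0},{"jaw":0.08,"tx":-0.038,"ty":0.319,"tz":0.09,"ax":0,"ay":0,"az":0},{"jaw":0.08,"tx":-0.038,"ty":0.319,"tz":0.09,"ax":0,"ay":0,"az":0},{"jaw":0.08,"tx":-0.038,"ty":0.319,"tz":0.09,"ax":0,"ay":0,"az":0}]' 12
```

```text
time_s: 7.2
ee_pos: [626.9, -345.9, 126.7]
ee_rot: [0.001, 0.673, 0.74, 0.0]
ft_force: [-0.8, -0.1, -0.4]
grip_width: 39.6
grasp_force: 12.0
time_s: 8.62
ee_pos: [588.2, -26.1, 215.9]
ee_rot: [0.0, 0.672, 0.74, 0.0]
ft_force: [-0.5, 0.6, -0.7]
grip_width: 80.4
grasp_force: 0.0
```

```bash
cat >> m.py <<'E'
def jars(c,z,lo=12,hi=40,mn=None):
    "circles in the picture -> points at height z, with the expected radius (jar 20 mm) checked"
    g=cv2.medianBlur(cv2.cvtColor(c['image'],cv2.COLOR_RGB2GRAY),5)
    C=cv2.HoughCircles(g,cv2.HOUGH_GRADIENT,1,25,param1=60,param2=18,minRadius=lo,maxRadius=hi)
    for u,v,r in (C[0] if C is not None else []):
        P=plane(c,u,v,z);Q=np.hypot(*(plane(c,u+r,v,z)-P))
        if 16<Q<24: print('jar? px',u,v,'r_mm',Q.round(1),P.round(1))
E
python3 - <<'E'
from m import *
c=cam('wrist');jars(c,79);print(proj(c,(588,-27,79)))
E
```

```text
jar? px 396.5 135.5 r_mm 20.8 [726.   34.2]
jar? px 252.5 177.5 r_mm 20.6 [586.4 -23.2]
jar? px 260.5 212.5 r_mm 17.8 [598.6 -60.9]
jar? px 289.5 269.5 r_mm 18.0 [ 638.5 -126.6]
jar? px 275.5 367.5 r_mm 16.6 [ 639.2 -269. ]
(np.float64(253.7141275420531), np.float64(181.2009322827405))
```

```bash
python3 -m jog '[{"jaw":0.08,"tx":0,"ty":0.002,"tz":-0.04,"ax":0,"ay":0,"az":0},{"jaw":0.08,"tx":0,"ty":0.002,"tz":-0.08,"ax":0,"ay":0,"az":0},{"jaw":0.08,"tx":0,"ty":0.002,"tz":-0.12,"ax":0,"ay":0,"az":0},{"jaw":0.08,"tx":0,"ty":0.002,"tz":-0.15,"ax":0,"ay":0,"az":0},{"jaw":0.08,"tx":0,"ty":0.002,"tz":-0.171,"ax":0,"ay":0,"az":0},{"jaw":0.08,"tx":0,"ty":0.002,"tz":-0.171,"ax":0,"ay":0,"az":0},{"jaw":0.03,"tx":0,"ty":0.002,"tz":-0.171,"ax":0,"ay":0,"az":0},{"jaw":0.03,"tx":0,"ty":0.002,"tz":-0.171,"ax":0,"ay":0,"az":0},{"jaw":0.03,"tx":0,"ty":0.002,"tz":-0.171,"ax":0,"ay":0,"az":0},{"jaw":0.03,"tx":0,"ty":0.002,"tz":-0.171,"ax":0,"ay":0,"az":0},{"jaw":0.03,"tx":0,"ty":0.002,"tz":-0.171,"ax":0,"ay":0,"az":0},{"jaw":0.03,"tx":0,"ty":0.002,"tz":-0.171,"ax":0,"ay":0,"az":0},{"jaw":0.03,"tx":0,"ty":0.002,"tz":-0.171,"ax":0,"ay":0,"az":0},{"jaw":0.03,"tx":0,"ty":0.002,"tz":-0.171,"ax":0,"ay":0,"az":0},{"jaw":0.03,"tx":0,"ty":0.002,"tz":-0.171,"ax":0,"ay":0,"az":0}]' 12
```

```text
time_s: 9.92
ee_pos: [588.5, -25.3, 45.2]
ee_rot: [0.0, 0.673, 0.74, 0.0]
ft_force: [-2.2, -0.4, 5.1]
grip_width: 40.1
grasp_force: 12.0
```

```bash
python3 -m jog '[{"jaw":0.03,"tx":0,"ty":0,"tz":0.02,"ax":0,"ay":0,"az":0},{"jaw":0.03,"tx":0,"ty":0,"tz":0.06,"ax":0,"ay":0,"az":0},{"jaw":0.03,"tx":0,"ty":0,"tz":0.1,"ax":0,"ay":0,"az":0},{"jaw":0.03,"tx":0,"ty":0,"tz":0.14,"ax":0,"ay":0,"az":0},{"jaw":0.03,"tx":0,"ty":0,"tz":0.17,"ax":0,"ay":0,"az":7},{"jaw":0.03,"tx":0.002,"ty":-0.02,"tz":0.17,"ax":0,"ay":0,"az":14},{"jaw":0.03,"tx":0.004,"ty":-0.04,"tz":0.17,"ax":0,"ay":0,"az":21},{"jaw":0.03,"tx":0.006,"ty":-0.06,"tz":0.17,"ax":0,"ay":0,"az":28},{"jaw":0.03,"tx":0.008,"ty":-0.08,"tz":0.17,"ax":0,"ay":0,"az":35},{"jaw":0.03,"tx":0.01,"ty":-0.1,"tz":0.17,"ax":0,"ay":0,"az":42},{"jaw":0.03,"tx":0.013,"ty":-0.12,"tz":0.17,"ax":0,"ay":0,"az":49},{"jaw":0.03,"tx":0.016,"ty":-0.14,"tz":0.17,"ax":0,"ay":0,"az":56},{"jaw":0.03,"tx":0.019,"ty":-0.16,"tz":0.17,"ax":0,"ay":0,"az":63},{"jaw":0.03,"tx":0.022,"ty":-0.18,"tz":0.17,"ax":0,"ay":0,"az":70},{"jaw":0.03,"tx":0.025,"ty":-0.194,"tz":0.17,"ax":0,"ay":0,"az":77},{"jaw":0.03,"tx":0.025,"ty":-0.194,"tz":0.17,"ax":0,"ay":0,"az":84},{"jaw":0.03,"tx":0.025,"ty":-0.194,"tz":0.17,"ax":0,"ay":0,"az":90},{"jaw":0.03,"tx":0.025,"ty":-0.194,"tz":0.17,"ax":0,"ay":0,"az":90}]' 12; python3 -m jog '[{"jaw":0.03,"tx":0,"ty":0,"tz":-0.03,"ax":0,"ay":0,"az":0},{"jaw":0.03,"tx":0,"ty":0,"tz":-0.06,"ax":0,"ay":0,"az":0},{"jaw":0.03,"tx":0,"ty":0,"tz":-0.08,"ax":0,"ay":0,"az":0},{"jaw":0.03,"tx":0,"ty":0,"tz":-0.086,"ax":0,"ay":0,"az":0},{"jaw":0.03,"tx":0,"ty":0,"tz":-0.089,"ax":0,"ay":0,"az":0},{"jaw":0.03,"tx":0,"ty":0,"tz":-0.089,"ax":0,"ay":0,"az":0},{"jaw":0.03,"tx":0,"ty":0,"tz":-0.089,"ax":0,"ay":0,"az":0}]' 12
```

```text
time_s: 11.42
ee_pos: [612.9, -219.5, 213.6]
ee_rot: [-0.0, -0.048, 0.999, 0.0]
ft_force: [0.0, -0.4, -0.3]
grip_width: 39.5
grasp_force: 12.0
time_s: 12.0
ee_pos: [613.8, -219.5, 126.4]
ee_rot: [0.001, -0.047, 0.999, -0.0]
ft_force: [0.1, 0.3, -0.7]
grip_width: 39.5
grasp_force: 12.0
```

```bash
python3 -m jog '[{"jaw":0.06,"tx":0,"ty":0,"tz":-0.001,"ax":0,"ay":0,"az":0},{"jaw":0.06,"tx":0,"ty":0,"tz":-0.001,"ax":0,"ay":0,"az":0},{"jaw":0.06,"tx":0,"ty":0,"tz":-0.001,"ax":0,"ay":0,"az":0},{"jaw":0.06,"tx":0,"ty":0,"tz":-0.001,"ax":0,"ay":0,"az":0},{"jaw":0.06,"tx":0,"ty":0,"tz":0.04,"ax":0,"ay":0,"az":0},{"jaw":0.06,"tx":0,"ty":0,"tz":0.08,"ax":0,"ay":0,"az":0},{"jaw":0.06,"tx":0,"ty":0,"tz":0.09,"ax":0,"ay":0,"az":0}]' 12;  python3 -m jog '[{"jaw":0.08,"tx":-0.114,"ty":0.521,"tz":0,"ax":0,"ay":0,"az":0},{"jaw":0.08,"tx":-0.114,"ty":0.521,"tz":0,"ax":0,"ay":0,"az":0},{"jaw":0.08,"tx":-0.114,"ty":0.521,"tz":0,"ax":0,"ay":0,"az":0},{"jaw":0.08,"tx":-0.114,"ty":0.521,"tz":0,"ax":0,"ay":0,"az":0},{"jaw":0.08,"tx":-0.114,"ty":0.521,"tz":0,"ax":0,"ay":0,"az":0},{"jaw":0.08,"tx":-0.114,"ty":0.521,"tz":0,"ax":0,"ay":0,"az":0},{"jaw":0.08,"tx":-0.114,"ty":0.521,"tz":0,"ax":0,"ay":0,"az":0},{"jaw":0.08,"tx":-0.114,"ty":0.521,"tz":0,"ax":0,"ay":0,"az":0},{"jaw":0.08,"tx":-0.114,"ty":0.521,"tz":0,"ax":0,"ay":0,"az":0},{"jaw":0.08,"tx":-0.114,"ty":0.521,"tz":0,"ax":0,"ay":0,"az":0},{"jaw":0.08,"tx":-0.114,"ty":0.521,"tz":0,"ax":0,"ay":0,"az":0},{"jaw":0.08,"tx":-0.114,"ty":0.521,"tz":0,"ax":0,"ay":0,"az":0},{"jaw":0.08,"tx":-0.114,"ty":0.521,"tz":0,"ax":0,"ay":0,"az":0},{"jaw":0.08,"tx":-0.114,"ty":0.521,"tz":0,"ax":0,"ay":0,"az":0},{"jaw":0.08,"tx":-0.114,"ty":0.521,"tz":0,"ax":0,"ay":0,"az":0}]' 12; python3 - <<'E'
from m import *
c=cam('wrist');jars(c,79);print(proj(c,(500,302,79)))
E
```

```text
time_s: 12.58
ee_pos: [616.0, -220.8, 223.2]
ee_rot: [0.005, -0.047, 0.999, -0.003]
ft_force: [-0.3, 0.0, 1.2]
grip_width: 60.3
grasp_force: 0.0
time_s: 13.83
ee_pos: [498.6, 303.1, 215.5]
ee_rot: [0.0, -0.049, 0.999, -0.0]
ft_force: [-0.4, -0.0, 0.4]
grip_width: 80.0
grasp_force: 0.0
jar? px 316.5 114.5 r_mm 20.1 [428.4 357.6]
jar? px 298.5 295.5 r_mm 18.7 [634.6 368.4]
(np.float64(253.0249326830386), np.float64(179.3738921742284))
```

```bash
python3 -m jog '[{"jaw":0.08,"tx":0.001,"ty":-0.001,"tz":-0.04,"ax":0,"ay":0,"az":0},{"jaw":0.08,"tx":0.001,"ty":-0.001,"tz":-0.08,"ax":0,"ay":0,"az":0},{"jaw":0.08,"tx":0.001,"ty":-0.001,"tz":-0.12,"ax":0,"ay":0,"az":0},{"jaw":0.08,"tx":0.001,"ty":-0.001,"tz":-0.15,"ax":0,"ay":0,"az":0},{"jaw":0.08,"tx":0.001,"ty":-0.001,"tz":-0.171,"ax":0,"ay":0,"az":0},{"jaw":0.08,"tx":0.001,"ty":-0.001,"tz":-0.171,"ax":0,"ay":0,"az":0},{"jaw":0.03,"tx":0.001,"ty":-0.001,"tz":-0.171,"ax":0,"ay":0,"az":0},{"jaw":0.03,"tx":0.001,"ty":-0.001,"tz":-0.171,"ax":0,"ay":0,"az":0},{"jaw":0.03,"tx":0.001,"ty":-0.001,"tz":-0.171,"ax":0,"ay":0,"az":0},{"jaw":0.03,"tx":0.001,"ty":-0.001,"tz":-0.171,"ax":0,"ay":0,"az":0},{"jaw":0.03,"tx":0.001,"ty":-0.001,"tz":-0.171,"ax":0,"ay":0,"az":0},{"jaw":0.03,"tx":0.001,"ty":-0.001,"tz":-0.171,"ax":0,"ay":0,"az":0},{"jaw":0.03,"tx":0.001,"ty":-0.001,"tz":-0.171,"ax":0,"ay":0,"az":0},{"jaw":0.03,"tx":0.001,"ty":-0.001,"tz":-0.171,"ax":0,"ay":0,"az":0},{"jaw":0.03,"tx":0.001,"ty":-0.001,"tz":-0.171,"ax":0,"ay":0,"az":0}]' 12
```

```text
time_s: 15.13
ee_pos: [500.6, 301.0, 45.1]
ee_rot: [0.0, -0.047, 0.999, 0.0]
ft_force: [-0.7, 0.4, 3.1]
grip_width: 39.9
grasp_force: 12.0
```

```bash
python3 -m jog '[{"jaw":0.03,"tx":0,"ty":0,"tz":0.02,"ax":0,"ay":0,"az":0},{"jaw":0.03,"tx":0,"ty":0,"tz":0.06,"ax":0,"ay":0,"az":0},{"jaw":0.03,"tx":0,"ty":0,"tz":0.1,"ax":0,"ay":0,"az":0},{"jaw":0.03,"tx":0,"ty":0,"tz":0.14,"ax":0,"ay":0,"az":0},{"jaw":0.03,"tx":0,"ty":0,"tz":0.17,"ax":0,"ay":0,"az":0}]' 12; python3 -m jog '[{"jaw":0.03,"tx":0.002,"ty":-0.02,"tz":0,"ax":0,"ay":0,"az":0},{"jaw":0.03,"tx":0.005,"ty":-0.055,"tz":0,"ax":0,"ay":0,"az":0},{"jaw":0.03,"tx":0.06,"ty":-0.654,"tz":0,"ax":0,"ay":0,"az":0},{"jaw":0.03,"tx":0.06,"ty":-0.654,"tz":0,"ax":0,"ay":0,"az":0},{"jaw":0.03,"tx":0.06,"ty":-0.654,"tz":0,"ax":0,"ay":0,"az":0},{"jaw":0.03,"tx":0.06,"ty":-0.654,"tz":0,"ax":0,"ay":0,"az":0},{"jaw":0.03,"tx":0.06,"ty":-0.654,"tz":0,"ax":0,"ay":0,"az":0},{"jaw":0.03,"tx":0.06,"ty":-0.654,"tz":0,"ax":0,"ay":0,"az":0},{"jaw":0.03,"tx":0.06,"ty":-0.654,"tz":0,"ax":0,"ay":0,"az":0},{"jaw":0.03,"tx":0.06,"ty":-0.654,"tz":0,"ax":0,"ay":0,"az":0},{"jaw":0.03,"tx":0.06,"ty":-0.654,"tz":0,"ax":0,"ay":0,"az":0},{"jaw":0.03,"tx":0.06,"ty":-0.654,"tz":0,"ax":0,"ay":0,"az":0},{"jaw":0.03,"tx":0.06,"ty":-0.654,"tz":0,"ax":0,"ay":0,"az":0},{"jaw":0.03,"tx":0.06,"ty":-0.654,"tz":0,"ax":0,"ay":0,"az":0},{"jaw":0.03,"tx":0.06,"ty":-0.654,"tz":0,"ax":0,"ay":0,"az":0},{"jaw":0.03,"tx":0.06,"ty":-0.654,"tz":0,"ax":0,"ay":0,"az":0},{"jaw":0.03,"tx":0.06,"ty":-0.654,"tz":0,"ax":0,"ay":0,"az":0},{"jaw":0.03,"tx":0.06,"ty":-0.654,"tz":0,"ax":0,"ay":0,"az":0},{"jaw":0.03,"tx":0.06,"ty":-0.654,"tz":0,"ax":0,"ay":0,"az":0},{"jaw":0.03,"tx":0.06,"ty":-0.654,"tz":0,"ax":0,"ay":0,"az":0}]' 12; python3 - <<'E'
from m import *
c=cam('wrist');jars(c,159);save(c,'w5.png');print(bot.get_state()['ee_pos'])
E
```

```text
time_s: 15.55
ee_pos: [500.6, 301.0, 217.7]
ee_rot: [0.001, -0.047, 0.999, 0.0]
ft_force: [1.2, 0.2, -1.1]
grip_width: 40.3
grasp_force: 12.0
time_s: 17.22
ee_pos: [560.0, -352.1, 213.8]
ee_rot: [-0.0, -0.047, 0.999, 0.001]
ft_force: [0.4, 0.1, -0.4]
grip_width: 39.9
grasp_force: 12.0
jar? px 344.5 56.5 r_mm 22.8 [ 445.9 -299.6]
jar? px 409.5 198.5 r_mm 23.4 [ 543.4 -230.3]
jar? px 310.5 178.5 r_mm 20.8 [ 534.7 -310.6]
jar? px 381.5 243.5 r_mm 20.7 [ 583.9 -244.2]
jar? px 395.5 273.5 r_mm 22.2 [ 610.5 -226.2]
jar? px 265.5 285.5 r_mm 19.2 [ 632.2 -335.1]
[ 560.14661733 -351.7487818   214.04494608]
```

View pics/w5.png

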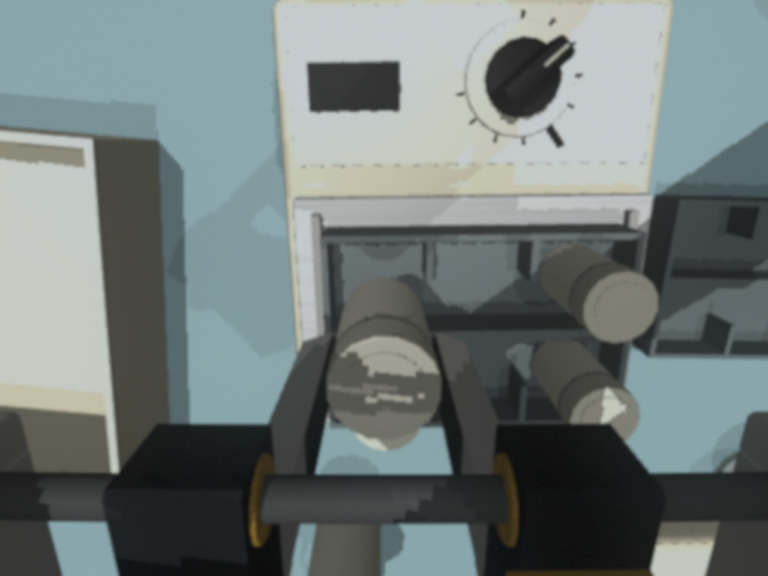

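Jars stand at pockets (-33,64) and (+33,64), and the held jar is over (-33,-64). The dial pointer is at (558,53) and the mark at (556,137).

```bash
python3 -m jog '[{"jaw":0.03,"tx":0,"ty":-0.001,"tz":-0.03,"ax":0,"ay":0,"az":0},{"jaw":0.03,"tx":0,"ty":-0.001,"tz":-0.06,"ax":0,"ay":0,"az":0},{"jaw":0.03,"tx":0,"ty":-0.001,"tz":-0.08,"ax":0,"ay":0,"az":0},{"jaw":0.03,"tx":0,"ty":-0.001,"tz":-0.086,"ax":0,"ay":0,"az":0},{"jaw":0.03,"tx":0,"ty":-0.001,"tz":-0.09,"ax":0,"ay":0,"az":0},{"jaw":0.03,"tx":0,"ty":-0.001,"tz":-0.09,"ax":0,"ay":0,"az":0},{"jaw":0.03,"tx":0,"ty":-0.001,"tz":-0.09,"ax":0,"ay":0,"az":0},{"jaw":0.06,"tx":0,"ty":-0.001,"tz":-0.09,"ax":0,"ay":0,"az":0},{"jaw":0.06,"tx":0,"ty":-0.001,"tz":-0.09,"ax":0,"ay":0,"az":0},{"jaw":0.06,"tx":0,"ty":-0.001,"tz":-0.09,"ax":0,"ay":0,"az":0},{"jaw":0.06,"tx":0,"ty":-0.001,"tz":-0.09,"ax":0,"ay":0,"az":0},{"jaw":0.06,"tx":0,"ty":-0.001,"tz":-0.05,"ax":0,"ay":0,"az":0},{"jaw":0.06,"tx":0,"ty":-0.001,"tz":-0.01,"ax":0,"ay":0,"az":0},{"jaw":0.06,"tx":0,"ty":-0.001,"tz":0,"ax":0,"ay":0,"az":0}]' 12;  python3 -m jog '[{"jaw":0.08,"tx":-0.132,"ty":0.71,"tz":0,"ax":0,"ay":0,"az":0},{"jaw":0.08,"tx":-0.132,"ty":0.71,"tz":0,"ax":0,"ay":0,"az":0},{"jaw":0.08,"tx":-0.132,"ty":0.71,"tz":0,"ax":0,"ay":0,"az":0},{"jaw":0.08,"tx":-0.132,"ty":0.71,"tz":0,"ax":0,"ay":0,"az":0},{"jaw":0.08,"tx":-0.132,"ty":0.71,"tz":0,"ax":0,"ay":0,"az":0},{"jaw":0.08,"tx":-0.132,"ty":0.71,"tz":0,"ax":0,"ay":0,"az":0},{"jaw":0.08,"tx":-0.132,"ty":0.71,"tz":0,"ax":0,"ay":0,"az":0},{"jaw":0.08,"tx":-0.132,"ty":0.71,"tz":0,"ax":0,"ay":0,"az":0},{"jaw":0.08,"tx":-0.132,"ty":0.71,"tz":0,"ax":0,"ay":0,"az":0},{"jaw":0.08,"tx":-0.132,"ty":0.71,"tz":0,"ax":0,"ay":0,"az":0},{"jaw":0.08,"tx":-0.132,"ty":0.71,"tz":0,"ax":0,"ay":0,"az":0},{"jaw":0.08,"tx":-0.132,"ty":0.71,"tz":0,"ax":0,"ay":0,"az":0},{"jaw":0.08,"tx":-0.132,"ty":0.71,"tz":0,"ax":0,"ay":0,"az":0},{"jaw":0.08,"tx":-0.132,"ty":0.71,"tz":0,"ax":0,"ay":0,"az":0},{"jaw":0.08,"tx":-0.132,"ty":0.71,"tz":0,"ax":0,"ay":0,"az":0},{"jaw":0.08,"tx":-0.132,"ty":0.71,"tz":0,"ax":0,"ay":0,"az":0},{"jaw":0.08,"tx":-0.132,"ty":0.71,"tz":0,"ax":0,"ay":0,"az":0},{"jaw":0.08,"tx":-0.132,"ty":0.71,"tz":0,"ax":0,"ay":0,"az":0},{"jaw":0.08,"tx":-0.132,"ty":0.71,"tz":0,"ax":0,"ay":0,"az":0},{"jaw":0.08,"tx":-0.132,"ty":0.71,"tz":0,"ax":0,"ay":0,"az":0}]' 12; python3 - <<'E'
from m import *
c=cam('wrist');jars(c,79);print(proj(c,(428,357.5,79)));print(bot.get_state()['ee_pos'])
E
```

```text
time_s: 18.43
ee_pos: [562.5, -356.4, 222.1]
ee_rot: [0.004, -0.047, 0.999, -0.004]
ft_force: [0.7, 0.1, 1.5]
grip_width: 60.3
grasp_force: 0.0
time_s: 20.1
ee_pos: [428.1, 355.5, 214.3]
ee_rot: [-0.0, -0.048, 0.999, -0.0]
ft_force: [-0.6, -0.0, -0.5]
grip_width: 79.9
grasp_force: 0.0
jar? px 256.5 178.5 r_mm 19.4 [427.8 357.9]
(np.float64(256.1302660976343), np.float64(178.6079650775533))
[428.41936771 354.79741696 214.30267798]
```

```bash
python3 -m jog '[{"jaw":0.08,"tx":0,"ty":0.002,"tz":-0.04,"ax":0,"ay":0,"az":0},{"jaw":0.08,"tx":0,"ty":0.002,"tz":-0.08,"ax":0,"ay":0,"az":0},{"jaw":0.08,"tx":0,"ty":0.002,"tz":-0.12,"ax":0,"ay":0,"az":0},{"jaw":0.08,"tx":0,"ty":0.002,"tz":-0.15,"ax":0,"ay":0,"az":0},{"jaw":0.08,"tx":0,"ty":0.002,"tz":-0.171,"ax":0,"ay":0,"az":0},{"jaw":0.08,"tx":0,"ty":0.002,"tz":-0.171,"ax":0,"ay":0,"az":0},{"jaw":0.03,"tx":0,"ty":0.002,"tz":-0.171,"ax":0,"ay":0,"az":0},{"jaw":0.03,"tx":0,"ty":0.002,"tz":-0.171,"ax":0,"ay":0,"az":0},{"jaw":0.03,"tx":0,"ty":0.002,"tz":-0.171,"ax":0,"ay":0,"az":0},{"jaw":0.03,"tx":0,"ty":0.002,"tz":-0.171,"ax":0,"ay":0,"az":0},{"jaw":0.03,"tx":0,"ty":0.002,"tz":-0.171,"ax":0,"ay":0,"az":0},{"jaw":0.03,"tx":0,"ty":0.002,"tz":-0.171,"ax":0,"ay":0,"az":0},{"jaw":0.03,"tx":0,"ty":0.002,"tz":-0.171,"ax":0,"ay":0,"az":0},{"jaw":0.03,"tx":0,"ty":0.002,"tz":-0.171,"ax":0,"ay":0,"az":0},{"jaw":0.03,"tx":0,"ty":0.002,"tz":-0.14,"ax":0,"ay":0,"az":0},{"jaw":0.03,"tx":0,"ty":0.002,"tz":-0.1,"ax":0,"ay":0,"az":0},{"jaw":0.03,"tx":0,"ty":0.002,"tz":-0.06,"ax":0,"ay":0,"az":0},{"jaw":0.03,"tx":0,"ty":0.002,"tz":-0.02,"ax":0,"ay":0,"az":0},{"jaw":0.03,"tx":0,"ty":0.002,"tz":0,"ax":0,"ay":0,"az":0}]' 12; python3 -m jog '[{"jaw":0.03,"tx":0.006,"ty":-0.02,"tz":0,"ax":0,"ay":0,"az":-5},{"jaw":0.03,"tx":0.017,"ty":-0.055,"tz":0,"ax":0,"ay":0,"az":-11},{"jaw":0.03,"tx":0.029,"ty":-0.095,"tz":0,"ax":0,"ay":0,"az":-17},{"jaw":0.03,"tx":0.04,"ty":-0.133,"tz":0,"ax":0,"ay":0,"az":-23},{"jaw":0.03,"tx":0.051,"ty":-0.171,"tz":0,"ax":0,"ay":0,"az":-29},{"jaw":0.03,"tx":0.063,"ty":-0.209,"tz":0,"ax":0,"ay":0,"az":-35},{"jaw":0.03,"tx":0.074,"ty":-0.247,"tz":0,"ax":0,"ay":0,"az":-41},{"jaw":0.03,"tx":0.086,"ty":-0.285,"tz":0,"ax":0,"ay":0,"az":-47},{"jaw":0.03,"tx":0.097,"ty":-0.323,"tz":0,"ax":0,"ay":0,"az":-53},{"jaw":0.03,"tx":0.108,"ty":-0.361,"tz":0,"ax":0,"ay":0,"az":-59},{"jaw":0.03,"tx":0.12,"ty":-0.399,"tz":0,"ax":0,"ay":0,"az":-65},{"jaw":0.03,"tx":0.131,"ty":-0.437,"tz":0,"ax":0,"ay":0,"az":-71},{"jaw":0.03,"tx":0.142,"ty":-0.475,"tz":0,"ax":0,"ay":0,"az":-77},{"jaw":0.03,"tx":0.154,"ty":-0.513,"tz":0,"ax":0,"ay":0,"az":-83},{"jaw":0.03,"tx":0.165,"ty":-0.551,"tz":0,"ax":0,"ay":0,"az":-90},{"jaw":0.03,"tx":0.177,"ty":-0.59,"tz":0,"ax":0,"ay":0,"az":-90},{"jaw":0.03,"tx":0.188,"ty":-0.627,"tz":0,"ax":0,"ay":0,"az":-90},{"jaw":0.03,"tx":0.192,"ty":-0.64,"tz":0,"ax":0,"ay":0,"az":-90},{"jaw":0.03,"tx":0.192,"ty":-0.64,"tz":0,"ax":0,"ay":0,"az":-90},{"jaw":0.03,"tx":0.192,"ty":-0.64,"tz":0,"ax":0,"ay":0,"az":-90}]' 12
```

```text
time_s: 21.73
ee_pos: [429.7, 358.8, 220.0]
ee_rot: [0.003, -0.047, 0.999, 0.002]
ft_force: [0.5, 0.4, -0.9]
grip_width: 39.7
grasp_force: 12.0
time_s: 23.4
ee_pos: [619.8, -282.3, 213.5]
ee_rot: [-0.001, 0.673, 0.739, 0.0]
ft_force: [0.4, 0.7, -1.2]
grip_width: 39.9
grasp_force: 12.0
```

```bash
python3 -m jog '[{"jaw":0.03,"tx":0,"ty":-0.001,"tz":-0.03,"ax":0,"ay":0,"az":0},{"jaw":0.03,"tx":0,"ty":-0.001,"tz":-0.06,"ax":0,"ay":0,"az":0},{"jaw":0.03,"tx":0,"ty":-0.001,"tz":-0.08,"ax":0,"ay":0,"az":0},{"jaw":0.03,"tx":0,"ty":-0.001,"tz":-0.086,"ax":0,"ay":0,"az":0},{"jaw":0.03,"tx":0,"ty":-0.001,"tz":-0.09,"ax":0,"ay":0,"az":0},{"jaw":0.03,"tx":0,"ty":-0.001,"tz":-0.09,"ax":0,"ay":0,"az":0},{"jaw":0.03,"tx":0,"ty":-0.001,"tz":-0.09,"ax":0,"ay":0,"az":0},{"jaw":0.06,"tx":0,"ty":-0.001,"tz":-0.09,"ax":0,"ay":0,"az":0},{"jaw":0.06,"tx":0,"ty":-0.001,"tz":-0.09,"ax":0,"ay":0,"az":0},{"jaw":0.06,"tx":0,"ty":-0.001,"tz":-0.09,"ax":0,"ay":0,"az":0},{"jaw":0.06,"tx":0,"ty":-0.001,"tz":-0.09,"ax":0,"ay":0,"az":0},{"jaw":0.06,"tx":0,"ty":-0.001,"tz":-0.05,"ax":0,"ay":0,"az":0},{"jaw":0.06,"tx":0,"ty":-0.001,"tz":-0.01,"ax":0,"ay":0,"az":0},{"jaw":0.06,"tx":0,"ty":-0.001,"tz":0,"ax":0,"ay":0,"az":0}]' 12;  python3 -m jog '[{"jaw":0.06,"tx":-0.188,"ty":0.012,"tz":0,"ax":0,"ay":0,"az":40},{"jaw":0.06,"tx":-0.188,"ty":0.012,"tz":0,"ax":0,"ay":0,"az":40},{"jaw":0.06,"tx":-0.188,"ty":0.012,"tz":0,"ax":0,"ay":0,"az":40},{"jaw":0.06,"tx":-0.188,"ty":0.012,"tz":0,"ax":0,"ay":0,"az":40},{"jaw":0.06,"tx":-0.188,"ty":0.012,"tz":0,"ax":0,"ay":0,"az":40},{"jaw":0.06,"tx":-0.188,"ty":0.012,"tz":0,"ax":0,"ay":0,"az":40},{"jaw":0.06,"tx":-0.188,"ty":0.012,"tz":0,"ax":0,"ay":0,"az":40},{"jaw":0.06,"tx":-0.188,"ty":0.012,"tz":0,"ax":0,"ay":0,"az":40},{"jaw":0.06,"tx":-0.188,"ty":0.012,"tz":0,"ax":0,"ay":0,"az":40}]' 12; python3 - <<'E'
from m import *
import pickle
c=cam('wrist');save(c,'w6.png');pickle.dump(c,open('w6.pkl','wb'));s=bot.get_state();print(s['ee_pos'],s['q'].round(2))
E
```

```text
time_s: 24.57
ee_pos: [622.9, -285.1, 222.3]
ee_rot: [0.005, 0.673, 0.74, 0.001]
ft_force: [1.0, -1.1, 0.4]
grip_width: 60.1
grasp_force: 0.0
time_s: 25.32
ee_pos: [432.7, -271.4, 214.6]
ee_rot: [0.0, 0.38, 0.925, -0.0]
ft_force: [-0.2, 0.3, 0.1]
grip_width: 59.5
grasp_force: 0.0
[ 432.7355846  -271.35457152  214.5190086 ] [-0.78 -0.09  1.9   0.    1.34 -1.57]
```

View pics/w6.png

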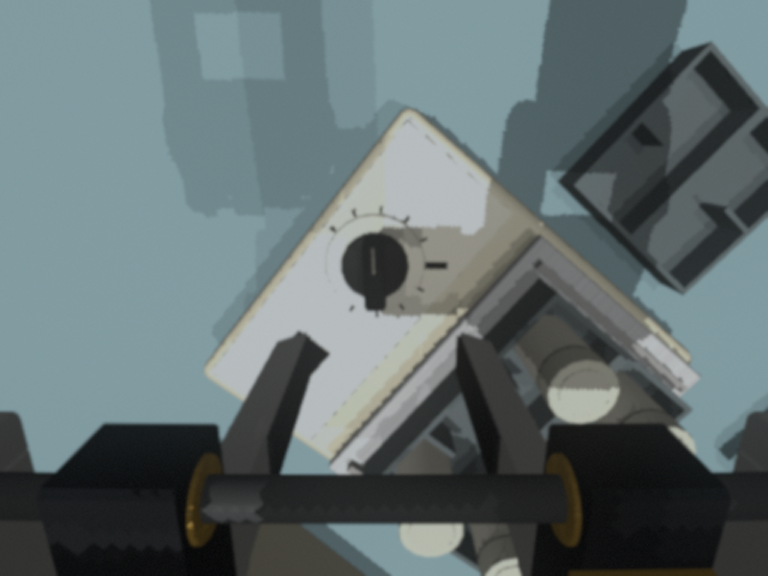

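The dial sits at about (374,263), with its bar upright in the image and the pointer up. The heavy mark is at (436,265), so the turn is about 90° clockwise.

```bash
python3 - <<'E'
from m import *
import pickle
c=pickle.load(open('w6.pkl','rb'))
P=lambda u,v,z:plane(c,u/1.5,v/1.5,z)
bar_far=P(375,308,74);pt(c,375,308,74,'barend');a,b=P(373,248,104),P(373,273,104)
print('line',a,b,np.degrees(np.arctan2(*(a-b)[::-1])))
for u,v in((374,263),):pt(c,u,v,74,'disc')
m0,m1=P(427,265,72),P(447,265,72);print('mark',m0,m1,np.degrees(np.arctan2(*(m1-m0)[::-1])))
D=P(374,264,74);print('mark from disc',np.degrees(np.arctan2(*((m0+m1)/2-D)[::-1])))
E
```

```text
barend [ 451.2 -295.3]
line [ 414.89153019 -260.1327129 ] [ 426.38717726 -271.62090225] 135.01859114986448
disc [ 427.2 -272.3]
mark [ 454.72940336 -247.11379355] [ 464.62621634 -237.08867771] 45.36899593249234
mark from disc 43.76738892329297
```

```bash
python3 -m jog '[{"jaw":0.05,"tx":-0.002,"ty":-0.001,"tz":-0.04,"ax":0,"ay":0,"az":0},{"jaw":0.05,"tx":-0.002,"ty":-0.001,"tz":-0.08,"ax":0,"ay":0,"az":0},{"jaw":0.05,"tx":-0.002,"ty":-0.001,"tz":-0.11,"ax":0,"ay":0,"az":0},{"jaw":0.05,"tx":-0.002,"ty":-0.001,"tz":-0.13,"ax":0,"ay":0,"az":0},{"jaw":0.05,"tx":-0.002,"ty":-0.001,"tz":-0.135,"ax":0,"ay":0,"az":0},{"jaw":0.05,"tx":-0.002,"ty":-0.001,"tz":-0.135,"ax":0,"ay":0,"az":0},{"jaw":0.0,"tx":-0.002,"ty":-0.001,"tz":-0.135,"ax":0,"ay":0,"az":0},{"jaw":0.0,"tx":-0.002,"ty":-0.001,"tz":-0.135,"ax":0,"ay":0,"az":0},{"jaw":0.0,"tx":-0.002,"ty":-0.001,"tz":-0.135,"ax":0,"ay":0,"az":0},{"jaw":0.0,"tx":-0.002,"ty":-0.001,"tz":-0.135,"ax":0,"ay":0,"az":0},{"jaw":0.0,"tx":-0.002,"ty":-0.001,"tz":-0.135,"ax":0,"ay":0,"az":0},{"jaw":0.0,"tx":-0.002,"ty":-0.001,"tz":-0.135,"ax":0,"ay":0,"az":0},{"jaw":0.0,"tx":-0.002,"ty":-0.001,"tz":-0.135,"ax":0,"ay":0,"az":0},{"jaw":0.0,"tx":-0.002,"ty":-0.001,"tz":-0.135,"ax":0,"ay":0,"az":0}]' 15; python3 -c "
from h import *
s=bot.get_state();print(s['ft_force'],s['wrist_torque'])"
```

```text
time_s: 26.53
ee_pos: [428.1, -275.3, 80.6]
ee_rot: [-0.001, 0.379, 0.925, -0.004]
ft_force: [-11.7, -8.4, 4.4]
grip_width: 13.9
grasp_force: 15.0
[-11.65524702  -8.41157637   4.39871761] [-1.74044539  2.18573802  0.0570643 ]
```

```bash
python3 -m jog '[{"jaw":0.0,"tx":-0.0015,"ty":-0.0015,"tz":0,"ax":0,"ay":0,"az":0},{"jaw":0.0,"tx":-0.003,"ty":-0.003,"tz":0,"ax":0,"ay":0,"az":0},{"jaw":0.0,"tx":-0.003,"ty":-0.003,"tz":0,"ax":0,"ay":0,"az":0}]' 15;python3 -m jog '[{"jaw":0.0,"tx":0,"ty":0,"tz":0,"ax":0,"ay":0,"az":-6},{"jaw":0.0,"tx":0,"ty":0,"tz":0,"ax":0,"ay":0,"az":-12},{"jaw":0.0,"tx":0,"ty":0,"tz":0,"ax":0,"ay":0,"az":-18},{"jaw":0.0,"tx":0,"ty":0,"tz":0,"ax":0,"ay":0,"az":-24},{"jaw":0.0,"tx":0,"ty":0,"tz":0,"ax":0,"ay":0,"az":-30},{"jaw":0.0,"tx":0,"ty":0,"tz":0,"ax":0,"ay":0,"az":-30}]' 15
```

```text
time_s: 26.78
ee_pos: [427.9, -275.5, 80.6]
ee_rot: [0.001, 0.38, 0.925, 0.0]
ft_force: [-0.4, 2.5, 6.4]
grip_width: 13.9
grasp_force: 15.0
time_s: 27.28
ee_pos: [428.0, -275.4, 80.6]
ee_rot: [0.001, 0.607, 0.794, 0.0]
ft_force: [-0.4, 1.3, 5.3]
grip_width: 14.2
grasp_force: 15.0
```

```bash
python3 -m jog '[{"jaw":0.0,"tx":0,"ty":0,"tz":0,"ax":0,"ay":0,"az":-6},{"jaw":0.0,"tx":0,"ty":0,"tz":0,"ax":0,"ay":0,"az":-12},{"jaw":0.0,"tx":0,"ty":0,"tz":0,"ax":0,"ay":0,"az":-18},{"jaw":0.0,"tx":0,"ty":0,"tz":0,"ax":0,"ay":0,"az":-24},{"jaw":0.0,"tx":0,"ty":0,"tz":0,"ax":0,"ay":0,"az":-30},{"jaw":0.0,"tx":0,"ty":0,"tz":0,"ax":0,"ay":0,"az":-36},{"jaw":0.0,"tx":0,"ty":0,"tz":0,"ax":0,"ay":0,"az":-42},{"jaw":0.0,"tx":0,"ty":0,"tz":0,"ax":0,"ay":0,"az":-48},{"jaw":0.0,"tx":0,"ty":0,"tz":0,"ax":0,"ay":0,"az":-54},{"jaw":0.0,"tx":0,"ty":0,"tz":0,"ax":0,"ay":0,"az":-60},{"jaw":0.0,"tx":0,"ty":0,"tz":0,"ax":0,"ay":0,"az":-62},{"jaw":0.0,"tx":0,"ty":0,"tz":0,"ax":0,"ay":0,"az":-62},{"jaw":0.0,"tx":0,"ty":0,"tz":0,"ax":0,"ay":0,"az":-62},{"jaw":0.0,"tx":0,"ty":0,"tz":0,"ax":0,"ay":0,"az":-62},{"jaw":0.0,"tx":0,"ty":0,"tz":0,"ax":0,"ay":0,"az":-62}]' 15; python3 -m jog '[{"jaw":0.03,"tx":0,"ty":0,"tz":0,"ax":0,"ay":0,"az":0},{"jaw":0.03,"tx":0,"ty":0,"tz":0,"ax":0,"ay":0,"az":0},{"jaw":0.03,"tx":0,"ty":0,"tz":0,"ax":0,"ay":0,"az":0},{"jaw":0.03,"tx":0,"ty":0,"tz":0,"ax":0,"ay":0,"az":0},{"jaw":0.03,"tx":0,"ty":0,"tz":0.03,"ax":0,"ay":0,"az":0},{"jaw":0.03,"tx":0,"ty":0,"tz":0.07,"ax":0,"ay":0,"az":0},{"jaw":0.03,"tx":0,"ty":0,"tz":0.11,"ax":0,"ay":0,"az":0},{"jaw":0.03,"tx":0,"ty":0,"tz":0.15,"ax":0,"ay":0,"az":0},{"jaw":0.03,"tx":0,"ty":0,"tz":0.16,"ax":0,"ay":0,"az":0},{"jaw":0.03,"tx":0,"ty":0,"tz":0.16,"ax":0,"ay":0,"az":0}]' 15; python3 - <<'E'
from m import *
import pickle
c=cam('wrist');save(c,'w7.png');pickle.dump(c,open('w7.pkl','wb'))
E
```

```text
time_s: 28.53
ee_pos: [428.1, -275.5, 80.6]
ee_rot: [0.001, 0.929, 0.37, 0.001]
ft_force: [0.7, 1.5, 5.9]
grip_width: 13.9
grasp_force: 15.0
time_s: 29.37
ee_pos: [428.7, -276.8, 243.6]
ee_rot: [0.004, 0.929, 0.37, 0.002]
ft_force: [-0.0, -0.4, -0.1]
grip_width: 30.0
grasp_force: 0.0
```

View pics/w7.png

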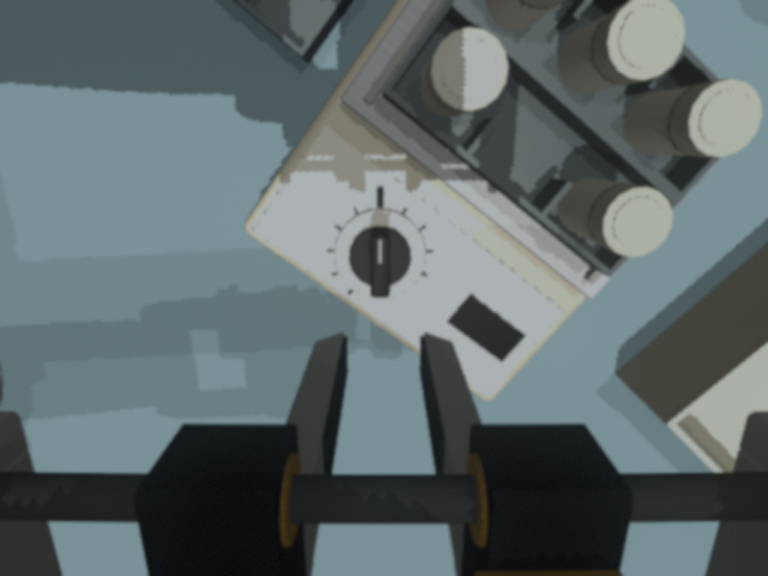

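The pointer line lies on the heavy mark (380,190)–(380,265), and all five jars stand in the rack. Next are the trays.

```bash
python3 -m jog '[{"jaw":0.03,"tx":0.02,"ty":0.04,"tz":0,"ax":0,"ay":0,"az":7},{"jaw":0.03,"tx":0.04,"ty":0.07,"tz":0,"ax":0,"ay":0,"az":14},{"jaw":0.03,"tx":0.06,"ty":0.1,"tz":0,"ax":0,"ay":0,"az":21},{"jaw":0.03,"tx":0.08,"ty":0.13,"tz":0,"ax":0,"ay":0,"az":28},{"jaw":0.03,"tx":0.1,"ty":0.16,"tz":0,"ax":0,"ay":0,"az":35},{"jaw":0.03,"tx":0.12,"ty":0.19,"tz":0,"ax":0,"ay":0,"az":42},{"jaw":0.03,"tx":0.14,"ty":0.22,"tz":0,"ax":0,"ay":0,"az":49},{"jaw":0.03,"tx":0.15,"ty":0.25,"tz":0,"ax":0,"ay":0,"az":56},{"jaw":0.03,"tx":0.16,"ty":0.28,"tz":0,"ax":0,"ay":0,"az":63},{"jaw":0.03,"tx":0.172,"ty":0.315,"tz":0,"ax":0,"ay":0,"az":70},{"jaw":0.03,"tx":0.172,"ty":0.315,"tz":0,"ax":0,"ay":0,"az":77},{"jaw":0.03,"tx":0.172,"ty":0.315,"tz":-0.035,"ax":0,"ay":0,"az":84},{"jaw":0.03,"tx":0.172,"ty":0.315,"tz":-0.035,"ax":0,"ay":0,"az":91},{"jaw":0.03,"tx":0.172,"ty":0.315,"tz":-0.035,"ax":0,"ay":0,"az":98},{"jaw":0.03,"tx":0.172,"ty":0.315,"tz":-0.035,"ax":0,"ay":0,"az":105},{"jaw":0.03,"tx":0.172,"ty":0.315,"tz":-0.035,"ax":0,"ay":0,"az":112},{"jaw":0.03,"tx":0.172,"ty":0.315,"tz":-0.035,"ax":0,"ay":0,"az":119},{"jaw":0.03,"tx":0.172,"ty":0.315,"tz":-0.035,"ax":0,"ay":0,"az":126},{"jaw":0.03,"tx":0.172,"ty":0.315,"tz":-0.035,"ax":0,"ay":0,"az":133},{"jaw":0.03,"tx":0.172,"ty":0.315,"tz":-0.035,"ax":0,"ay":0,"az":137}]' 15; python3 - <<'E'
from m import *
import pickle
c=cam('wrist');save(c,'w8.png');pickle.dump(c,open('w8.pkl','wb'));print(bot.get_state()['q'].round(2))
E
```

```text
time_s: 31.08
ee_pos: [597.2, 39.9, 200.4]
ee_rot: [-0.003, -0.006, 1.0, 0.0]
ft_force: [0.8, 0.3, 0.1]
grip_width: 29.5
grasp_force: 0.0
[-0.12  0.13  1.69 -0.    1.32 -1.71]
```

View pics/w8.png

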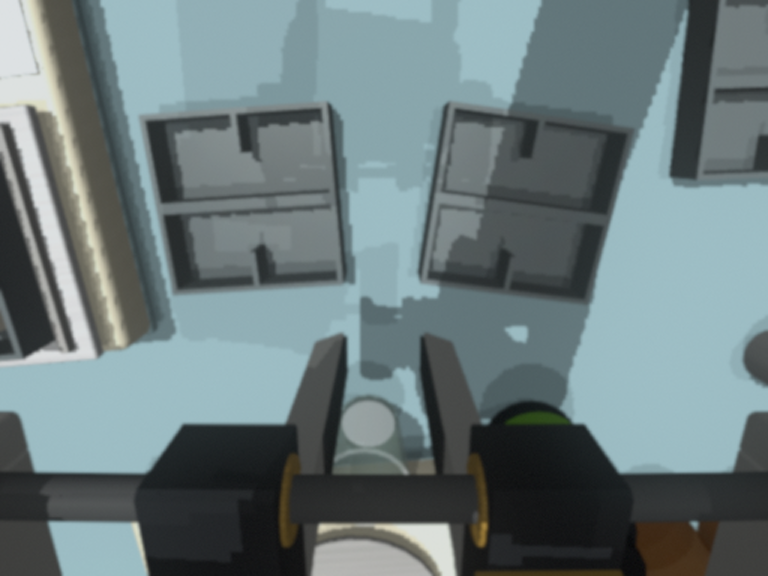

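Tray R's rim corners are (143,118), (330,104), (343,282) and (176,292). Tray M's are (449,104), (633,129), (588,301) and (422,280). Both ribs run along world y.

```bash
cat >> m.py <<'E'
def tray(c,pts,z,n):
    P=np.array([plane(c,u/1.5,v/1.5,z) for u,v in pts])
    S=np.array([[-66,-66],[-66,66],[66,66],[66,-66]],float)   # TL TR BR BL for az=0 views
    m=P.mean(0); H=S.T@(P-m); a=np.arctan2(H[0,1]-H[1,0],H[0,0]+H[1,1])
    Rm=np.array([[np.cos(a),-np.sin(a)],[np.sin(a),np.cos(a)]])
    print(n,m.round(1),'yaw',np.degrees(a).round(1),'res',(P-m-S@Rm.T).round(1).tolist())
E
python3 - <<'E'
from m import *
import pickle
c=pickle.load(open('w8.pkl','rb'))
tray(c,[(143,118),(330,104),(343,282),(176,292)],35,'R');tray(c,[(449,104),(633,129),(588,301),(422,280)],35,'M')
a=pickle.load(open('w1.pkl','rb'));tray(a,[(182,158),(361,176),(344,341),(182,325)],35,'M');tray(a,[(423,35),(617,20),(608,212),(430,220)],35,'L')
E
```

```text
R [556.8 -57.4] yaw 4.1 res [[2.7, 1.0], [1.9, -0.1], [-2.4, -2.0], [-2.3, 1.1]]
M [557.5 143.2] yaw -6.5 res [[2.7, 0.3], [1.8, -0.7], [-2.1, -0.7], [-2.4, 1.1]]
M [556.9 144.6] yaw -6.9 res [[1.9, 1.6], [0.2, -0.8], [-1.6, -1.5], [-0.6, 0.8]]
L [466.2 330. ] yaw 3.3 res [[3.0, 0.7], [1.9, -1.1], [-1.1, 0.6], [-3.8, -0.1]]
```

```bash
python3 -m jog '[{"jaw":0.034,"tx":-0.01,"ty":-0.02,"tz":0,"ax":0,"ay":0,"az":-7},{"jaw":0.034,"tx":-0.02,"ty":-0.05,"tz":0,"ax":0,"ay":0,"az":-14},{"jaw":0.034,"tx":-0.03,"ty":-0.08,"tz":0,"ax":0,"ay":0,"az":-21},{"jaw":0.034,"tx":-0.041,"ty":-0.097,"tz":0,"ax":0,"ay":0,"az":-28},{"jaw":0.034,"tx":-0.041,"ty":-0.097,"tz":-0.02,"ax":0,"ay":0,"az":-35},{"jaw":0.034,"tx":-0.041,"ty":-0.097,"tz":-0.04,"ax":0,"ay":0,"az":-42},{"jaw":0.034,"tx":-0.041,"ty":-0.097,"tz":-0.06,"ax":0,"ay":0,"az":-49},{"jaw":0.034,"tx":-0.041,"ty":-0.097,"tz":-0.08,"ax":0,"ay":0,"az":-56},{"jaw":0.034,"tx":-0.041,"ty":-0.097,"tz":-0.1,"ax":0,"ay":0,"az":-63},{"jaw":0.034,"tx":-0.041,"ty":-0.097,"tz":-0.1,"ax":0,"ay":0,"az":-70},{"jaw":0.034,"tx":-0.041,"ty":-0.097,"tz":-0.1,"ax":0,"ay":0,"az":-77},{"jaw":0.034,"tx":-0.041,"ty":-0.097,"tz":-0.1,"ax":0,"ay":0,"az":-84},{"jaw":0.034,"tx":-0.041,"ty":-0.097,"tz":-0.1,"ax":0,"ay":0,"az":-86.5},{"jaw":0.034,"tx":-0.041,"ty":-0.097,"tz":-0.1,"ax":0,"ay":0,"az":-86.5},{"jaw":0.034,"tx":-0.041,"ty":-0.097,"tz":-0.1,"ax":0,"ay":0,"az":-86.5}]' 40; python3 -c "
from h import *
import time
s=bot.get_state();q=s['ee_rot'];print(s['ee_pos'].round(1),-2*np.degrees(np.arctan2(q[1],q[2])))"
```

```text
time_s: 32.38
ee_pos: [556.7, -56.9, 102.4]
ee_rot: [-0.002, 0.683, 0.731, -0.001]
ft_force: [0.3, 0.6, -1.0]
grip_width: 33.7
grasp_force: 0.0
[556.7 -56.9 102.4] -86.08872617954887
```

Aligned with tray R. Going down to grip the rib.

```bash
python3 -m jog '[{"jaw":0.034,"tx":0,"ty":0,"tz":-0.03,"ax":0,"ay":0,"az":0},{"jaw":0.034,"tx":0,"ty":0,"tz":-0.06,"ax":0,"ay":0,"az":0},{"jaw":0.034,"tx":0,"ty":0,"tz":-0.08,"ax":0,"ay":0,"az":0},{"jaw":0.034,"tx":0,"ty":0,"tz":-0.088,"ax":0,"ay":0,"az":0},{"jaw":0.034,"tx":0,"ty":0,"tz":-0.092,"ax":0,"ay":0,"az":0},{"jaw":0.034,"tx":0,"ty":0,"tz":-0.092,"ax":0,"ay":0,"az":0},{"jaw":0.0,"tx":0,"ty":0,"tz":-0.092,"ax":0,"ay":0,"az":0},{"jaw":0.0,"tx":0,"ty":0,"tz":-0.092,"ax":0,"ay":0,"az":0},{"jaw":0.0,"tx":0,"ty":0,"tz":-0.092,"ax":0,"ay":0,"az":0},{"jaw":0.0,"tx":0,"ty":0,"tz":-0.092,"ax":0,"ay":0,"az":0},{"jaw":0.0,"tx":0,"ty":0,"tz":-0.092,"ax":0,"ay":0,"az":0},{"jaw":0.0,"tx":0,"ty":0,"tz":-0.092,"ax":0,"ay":0,"az":0},{"jaw":0.0,"tx":0,"ty":0,"tz":-0.092,"ax":0,"ay":0,"az":0}]' 40; python3 -m jog '[{"jaw":0.0,"tx":0,"ty":0,"tz":0.02,"ax":0,"ay":0,"az":0},{"jaw":0.0,"tx":0,"ty":0,"tz":0.05,"ax":0,"ay":0,"az":0},{"jaw":0.0,"tx":0,"ty":0,"tz":0.08,"ax":0,"ay":0,"az":-3},{"jaw":0.0,"tx":0,"ty":0.02,"tz":0.08,"ax":0,"ay":0,"az":-6},{"jaw":0.0,"tx":0.001,"ty":0.05,"tz":0.08,"ax":0,"ay":0,"az":-9},{"jaw":0.0,"tx":0.001,"ty":0.08,"tz":0.08,"ax":0,"ay":0,"az":-10.6},{"jaw":0.0,"tx":0.001,"ty":0.11,"tz":0.08,"ax":0,"ay":0,"az":-10.6},{"jaw":0.0,"tx":0.001,"ty":0.14,"tz":0.08,"ax":0,"ay":0,"az":-10.6},{"jaw":0.0,"tx":0.001,"ty":0.17,"tz":0.08,"ax":0,"ay":0,"az":-10.6},{"jaw":0.0,"tx":0.001,"ty":0.19,"tz":0.08,"ax":0,"ay":0,"az":-10.6},{"jaw":0.0,"tx":0.001,"ty":0.2,"tz":0.08,"ax":0,"ay":0,"az":-10.6},{"jaw":0.0,"tx":0.001,"ty":0.2,"tz":0.08,"ax":0,"ay":0,"az":-10.6},{"jaw":0.0,"tx":0.001,"ty":0.2,"tz":0.08,"ax":0,"ay":0,"az":-10.6}]' 40; python3 -c "
from m import *
import pickle
c=cam('wrist');save(c,'w9.png');pickle.dump(c,open('w9.pkl','wb'))
s=bot.get_state();q=s['ee_rot'];print(s['ee_pos'].round(1),-2*np.degrees(np.arctan2(q[1],q[2])))"
```

```text
time_s: 33.47
ee_pos: [558.5, -57.4, 13.3]
ee_rot: [0.0, 0.683, 0.731, 0.0]
ft_force: [-2.3, 0.6, 6.0]
grip_width: 7.6
grasp_force: 40.0
time_s: 34.55
ee_pos: [559.0, 142.5, 92.2]
ee_rot: [0.0, 0.747, 0.665, -0.0]
ft_force: [-0.1, -0.2, -1.0]
grip_width: 7.7
grasp_force: 40.0
[559.1 141.9  92.2] -96.73878756710792
```

```bash
python3 -m jog '[{"jaw":0.0,"tx":0,"ty":0.0005,"tz":-0.02,"ax":0,"ay":0,"az":0},{"jaw":0.0,"tx":0,"ty":0.0005,"tz":-0.035,"ax":0,"ay":0,"az":0},{"jaw":0.0,"tx":0,"ty":0.0005,"tz":-0.041,"ax":0,"ay":0,"az":0},{"jaw":0.0,"tx":0,"ty":0.0005,"tz":-0.044,"ax":0,"ay":0,"az":0},{"jaw":0.0,"tx":0,"ty":0.0005,"tz":-0.044,"ax":0,"ay":0,"az":0},{"jaw":0.0,"tx":0,"ty":0.0005,"tz":-0.044,"ax":0,"ay":0,"az":0}]' 40; python3 -m jog '[{"jaw":0.032,"tx":0,"ty":0,"tz":0,"ax":0,"ay":0,"az":0},{"jaw":0.032,"tx":0,"ty":0,"tz":0,"ax":0,"ay":0,"az":0},{"jaw":0.032,"tx":0,"ty":0,"tz":0,"ax":0,"ay":0,"az":0},{"jaw":0.032,"tx":0,"ty":0,"tz":0,"ax":0,"ay":0,"az":0},{"jaw":0.032,"tx":0,"ty":0,"tz":0,"ax":0,"ay":0,"az":0},{"jaw":0.032,"tx":0,"ty":0,"tz":0.02,"ax":0,"ay":0,"az":0},{"jaw":0.032,"tx":0,"ty":0,"tz":0.05,"ax":0,"ay":0,"az":0},{"jaw":0.032,"tx":0,"ty":0,"tz":0.09,"ax":0,"ay":0,"az":0},{"jaw":0.032,"tx":0,"ty":0,"tz":0.13,"ax":0,"ay":0,"az":0},{"jaw":0.032,"tx":0,"ty":0,"tz":0.155,"ax":0,"ay":0,"az":0}]' 40
```

```text
time_s: 35.1
ee_pos: [559.8, 142.5, 49.0]
ee_rot: [0.0, 0.748, 0.664, 0.0]
ft_force: [-0.0, 0.2, -2.2]
grip_width: 7.7
grasp_force: 40.0
time_s: 35.93
ee_pos: [560.6, 143.5, 208.1]
ee_rot: [0.002, 0.747, 0.665, 0.002]
ft_force: [0.7, -0.2, 0.4]
grip_width: 32.1
grasp_force: 0.0
```

```bash
python3 -m jog '[{"jaw":0.032,"tx":0.004,"ty":0.02,"tz":0,"ax":0,"ay":0,"az":7},{"jaw":0.032,"tx":0.008,"ty":0.05,"tz":0,"ax":0,"ay":0,"az":14},{"jaw":0.032,"tx":0.01,"ty":0.08,"tz":0,"ax":0,"ay":0,"az":21},{"jaw":0.032,"tx":0.015,"ty":0.092,"tz":0,"ax":0,"ay":0,"az":28},{"jaw":0.032,"tx":0.015,"ty":0.092,"tz":0,"ax":0,"ay":0,"az":35},{"jaw":0.032,"tx":0.015,"ty":0.092,"tz":0,"ax":0,"ay":0,"az":42},{"jaw":0.032,"tx":0.015,"ty":0.092,"tz":0,"ax":0,"ay":0,"az":49},{"jaw":0.032,"tx":0.015,"ty":0.092,"tz":0,"ax":0,"ay":0,"az":56},{"jaw":0.032,"tx":0.015,"ty":0.092,"tz":0,"ax":0,"ay":0,"az":63},{"jaw":0.032,"tx":0.015,"ty":0.092,"tz":0,"ax":0,"ay":0,"az":70},{"jaw":0.032,"tx":0.015,"ty":0.092,"tz":0,"ax":0,"ay":0,"az":77},{"jaw":0.032,"tx":0.015,"ty":0.092,"tz":0,"ax":0,"ay":0,"az":84},{"jaw":0.032,"tx":0.015,"ty":0.092,"tz":0,"ax":0,"ay":0,"az":91},{"jaw":0.032,"tx":0.015,"ty":0.092,"tz":0,"ax":0,"ay":0,"az":96.7},{"jaw":0.032,"tx":0.015,"ty":0.092,"tz":0,"ax":0,"ay":0,"az":96.7},{"jaw":0.032,"tx":0.015,"ty":0.092,"tz":0,"ax":0,"ay":0,"az":96.7}]' 40; python3 - <<'E'
from m import *
import pickle
c=cam('wrist');save(c,'w10.png');pickle.dump(c,open('w10.pkl','wb'))
E
```

```text
time_s: 37.27
ee_pos: [574.1, 235.3, 203.4]
ee_rot: [-0.0, 0.001, 1.0, 0.0]
ft_force: [-0.7, -0.3, 0.1]
grip_width: 32.1
grasp_force: 0.0
```

View pics/w10.png

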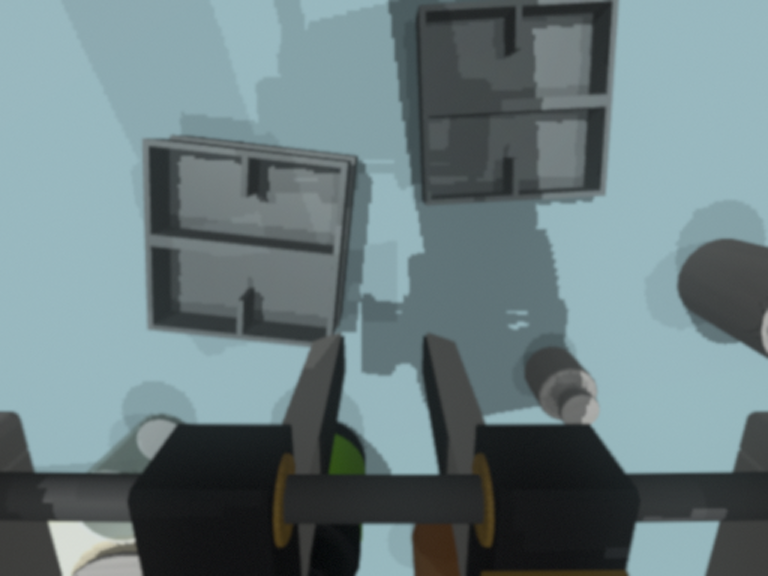

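The stack's top tray has corners (145,140), (350,161), (331,344) and (150,328), and the rim below is lined up with it. Tray L's corners are (419,10), (617,0), (606,194) and (425,203), and it is empty.

```bash
python3 - <<'E'
from m import *
import pickle
c=pickle.load(open('w10.pkl','rb'))
tray(c,[(145,140),(350,161),(331,344),(150,328)],70,'stack');tray(c,[(419,10),(617,0),(606,194),(425,203)],35,'L')
s=bot.get_state();print(s['ee_pos'].round(1),s['q'].round(2))
E
```

```text
stack [559.8 142.4] yaw -6.4 res [[2.0, 0.8], [1.0, 0.3], [-2.6, -1.5], [-0.4, 0.4]]
L [467.  329.9] yaw 3.2 res [[2.2, 0.4], [2.8, -0.8], [-2.1, 0.5], [-2.8, -0.1]]
[574.1 235.3 203.4] [ 0.21  0.18  1.64  0.    1.32 -1.36]
```

```bash
python3 -m jog '[{"jaw":0.034,"tx":-0.02,"ty":0.02,"tz":0,"ax":0,"ay":0,"az":-7},{"jaw":0.034,"tx":-0.05,"ty":0.04,"tz":0,"ax":0,"ay":0,"az":-14},{"jaw":0.034,"tx":-0.08,"ty":0.06,"tz":0,"ax":0,"ay":0,"az":-21},{"jaw":0.034,"tx":-0.1,"ty":0.08,"tz":0,"ax":0,"ay":0,"az":-28},{"jaw":0.034,"tx":-0.106,"ty":0.095,"tz":-0.02,"ax":0,"ay":0,"az":-35},{"jaw":0.034,"tx":-0.106,"ty":0.095,"tz":-0.04,"ax":0,"ay":0,"az":-42},{"jaw":0.034,"tx":-0.106,"ty":0.095,"tz":-0.06,"ax":0,"ay":0,"az":-49},{"jaw":0.034,"tx":-0.106,"ty":0.095,"tz":-0.08,"ax":0,"ay":0,"az":-56},{"jaw":0.034,"tx":-0.106,"ty":0.095,"tz":-0.1,"ax":0,"ay":0,"az":-63},{"jaw":0.034,"tx":-0.106,"ty":0.095,"tz":-0.1,"ax":0,"ay":0,"az":-70},{"jaw":0.034,"tx":-0.106,"ty":0.095,"tz":-0.1,"ax":0,"ay":0,"az":-77},{"jaw":0.034,"tx":-0.106,"ty":0.095,"tz":-0.1,"ax":0,"ay":0,"az":-84},{"jaw":0.034,"tx":-0.106,"ty":0.095,"tz":-0.1,"ax":0,"ay":0,"az":-86.8},{"jaw":0.034,"tx":-0.106,"ty":0.095,"tz":-0.1,"ax":0,"ay":0,"az":-86.8},{"jaw":0.034,"tx":-0.106,"ty":0.095,"tz":-0.1,"ax":0,"ay":0,"az":-86.8}]' 40; python3 -c "
from m import *
import pickle
c=cam('wrist')
print([np.round(np.array(proj(c,(467,330+d,35)))*1.5) for d in (-66,0,66)])
s=bot.get_state();q=s['ee_rot'];print(s['ee_pos'].round(1),-2*np.degrees(np.arctan2(q[1],q[2])))"
```

```text
time_s: 38.57
ee_pos: [468.2, 330.3, 103.5]
ee_rot: [0.0, 0.687, 0.727, 0.0]
ft_force: [0.5, -0.9, 0.3]
grip_width: 33.9
grasp_force: 0.0
[array([372., 408.]), array([378., 303.]), array([385., 182.])]
[468.2 330.3 103.5] -86.78243386705944
```

```bash
python3 -m jog '[{"jaw":0.034,"tx":0,"ty":0,"tz":-0.03,"ax":0,"ay":0,"az":0},{"jaw":0.034,"tx":0,"ty":0,"tz":-0.06,"ax":0,"ay":0,"az":0},{"jaw":0.034,"tx":0,"ty":0,"tz":-0.08,"ax":0,"ay":0,"az":0},{"jaw":0.034,"tx":0,"ty":0,"tz":-0.087,"ax":0,"ay":0,"az":0},{"jaw":0.034,"tx":0,"ty":0,"tz":-0.091,"ax":0,"ay":0,"az":0},{"jaw":0.034,"tx":0,"ty":0,"tz":-0.091,"ax":0,"ay":0,"az":0},{"jaw":0.0,"tx":0,"ty":0,"tz":-0.091,"ax":0,"ay":0,"az":0},{"jaw":0.0,"tx":0,"ty":0,"tz":-0.091,"ax":0,"ay":0,"az":0},{"jaw":0.0,"tx":0,"ty":0,"tz":-0.091,"ax":0,"ay":0,"az":0},{"jaw":0.0,"tx":0,"ty":0,"tz":-0.091,"ax":0,"ay":0,"az":0},{"jaw":0.0,"tx":0,"ty":0,"tz":-0.091,"ax":0,"ay":0,"az":0},{"jaw":0.0,"tx":0,"ty":0,"tz":-0.091,"ax":0,"ay":0,"az":0},{"jaw":0.0,"tx":0,"ty":0,"tz":-0.091,"ax":0,"ay":0,"az":0}]' 40
```

```text
time_s: 39.7
ee_pos: [468.3, 330.5, 13.3]
ee_rot: [-0.0, 0.687, 0.727, 0.0]
ft_force: [-2.7, -0.5, 6.4]
grip_width: 7.4
grasp_force: 40.0
```

```bash
python3 -m jog '[{"jaw":0.0,"tx":0,"ty":0,"tz":0.02,"ax":0,"ay":0,"az":0},{"jaw":0.0,"tx":0,"ty":0,"tz":0.05,"ax":0,"ay":0,"az":0},{"jaw":0.0,"tx":0,"ty":0,"tz":0.085,"ax":0,"ay":0,"az":-2},{"jaw":0.0,"tx":0,"ty":0,"tz":0.115,"ax":0,"ay":0,"az":-4},{"jaw":0.0,"tx":0.01,"ty":-0.02,"tz":0.115,"ax":0,"ay":0,"az":-6},{"jaw":0.0,"tx":0.025,"ty":-0.05,"tz":0.115,"ax":0,"ay":0,"az":-8},{"jaw":0.0,"tx":0.04,"ty":-0.08,"tz":0.115,"ax":0,"ay":0,"az":-9.6},{"jaw":0.0,"tx":0.055,"ty":-0.11,"tz":0.115,"ax":0,"ay":0,"az":-9.6},{"jaw":0.0,"tx":0.07,"ty":-0.14,"tz":0.115,"ax":0,"ay":0,"az":-9.6},{"jaw":0.0,"tx":0.083,"ty":-0.17,"tz":0.115,"ax":0,"ay":0,"az":-9.6},{"jaw":0.0,"tx":0.092,"ty":-0.188,"tz":0.115,"ax":0,"ay":0,"az":-9.6},{"jaw":0.0,"tx":0.092,"ty":-0.188,"tz":0.115,"ax":0,"ay":0,"az":-9.6},{"jaw":0.0,"tx":0.092,"ty":-0.188,"tz":0.115,"ax":0,"ay":0,"az":-9.6},{"jaw":0.0,"tx":0.092,"ty":-0.188,"tz":0.115,"ax":0,"ay":0,"az":-9.6}]' 40; python3 -c "
from m import *
c=cam('top')
s=bot.get_state();q=s['ee_rot'];print(s['ee_pos'].round(1),-2*np.degrees(np.arctan2(q[1],q[2])))"
```

```text
time_s: 40.87
ee_pos: [559.5, 142.8, 126.9]
ee_rot: [-0.0, 0.745, 0.667, -0.0]
ft_force: [0.4, -1.5, -1.5]
grip_width: 7.5
grasp_force: 40.0
[559.5 143.2 127. ] -96.34675955838017
```

```bash
python3 -m jog '[{"jaw":0.0,"tx":0,"ty":0,"tz":-0.02,"ax":0,"ay":0,"az":0},{"jaw":0.0,"tx":0,"ty":0,"tz":-0.035,"ax":0,"ay":0,"az":0},{"jaw":0.0,"tx":0,"ty":0,"tz":-0.041,"ax":0,"ay":0,"az":0},{"jaw":0.0,"tx":0,"ty":0,"tz":-0.0435,"ax":0,"ay":0,"az":0},{"jaw":0.0,"tx":0,"ty":0,"tz":-0.0435,"ax":0,"ay":0,"az":0},{"jaw":0.0,"tx":0,"ty":0,"tz":-0.0435,"ax":0,"ay":0,"az":0}]' 40; python3 -m jog '[{"jaw":0.032,"tx":0,"ty":0,"tz":0,"ax":0,"ay":0,"az":0},{"jaw":0.032,"tx":0,"ty":0,"tz":0,"ax":0,"ay":0,"az":0},{"jaw":0.032,"tx":0,"ty":0,"tz":0,"ax":0,"ay":0,"az":0},{"jaw":0.032,"tx":0,"ty":0,"tz":0,"ax":0,"ay":0,"az":0},{"jaw":0.032,"tx":0,"ty":0,"tz":0,"ax":0,"ay":0,"az":0},{"jaw":0.032,"tx":0,"ty":0,"tz":0.02,"ax":0,"ay":0,"az":0},{"jaw":0.032,"tx":0,"ty":0,"tz":0.05,"ax":0,"ay":0,"az":0},{"jaw":0.032,"tx":0,"ty":0,"tz":0.09,"ax":0,"ay":0,"az":0},{"jaw":0.032,"tx":0,"ty":0,"tz":0.13,"ax":0,"ay":0,"az":0},{"jaw":0.032,"tx":0,"ty":0.04,"tz":0.14,"ax":0,"ay":0,"az":0},{"jaw":0.032,"tx":0,"ty":0.08,"tz":0.14,"ax":0,"ay":0,"az":0},{"jaw":0.032,"tx":-0.03,"ty":0.12,"tz":0.14,"ax":0,"ay":0,"az":0},{"jaw":0.032,"tx":-0.06,"ty":0.15,"tz":0.14,"ax":0,"ay":0,"az":0},{"jaw":0.032,"tx":-0.09,"ty":0.18,"tz":0.14,"ax":0,"ay":0,"az":0},{"jaw":0.032,"tx":-0.1,"ty":0.21,"tz":0.14,"ax":0,"ay":0,"az":0},{"jaw":0.032,"tx":-0.1,"ty":0.24,"tz":0.14,"ax":0,"ay":0,"az":0},{"jaw":0.032,"tx":-0.1,"ty":0.27,"tz":0.14,"ax":0,"ay":0,"az":0},{"jaw":0.032,"tx":-0.1,"ty":0.27,"tz":0.14,"ax":0,"ay":0,"az":0}]' 40; python3 - <<'E'
from h import *
c=cam('scene');a=cam('top')
im=np.vstack([c['image'][80:300,60:460],a['image'][90:270,110:510]]);im=cv2.resize(im[:,:,::-1],None,fx=1.45,fy=1.45,interpolation=cv2.INTER_CUBIC);cv2.imwrite('pics/f.png',im);print(im.shape)
E
```

```text
time_s: 41.42
ee_pos: [560.6, 142.7, 84.7]
ee_rot: [0.0, 0.745, 0.667, 0.001]
ft_force: [-0.3, 0.0, -0.6]
grip_width: 7.5
grasp_force: 40.0
time_s: 42.92
ee_pos: [459.1, 416.2, 224.0]
ee_rot: [-0.0, 0.744, 0.668, 0.001]
ft_force: [-0.1, 0.2, -0.4]
grip_width: 31.9
grasp_force: 0.0
(580, 580, 3)
```

View pics/f.png

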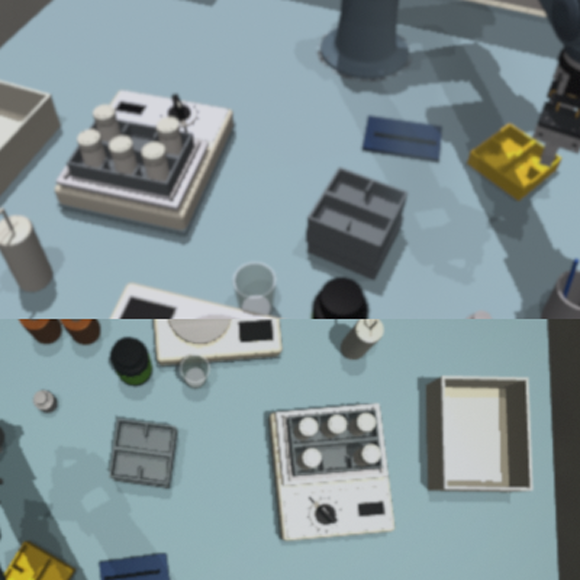

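Three trays are stacked square at (355,220), all five jars stand in the rack, and the dial's pointer is toward the mark (+x+y). Handing in.

```bash
python3 -c "
from h import *
print(bot.close_job())"
```

```text
the job is handed in; nothing more can be done
None
```

The job is handed in at about 43 s on the robot's clock: all five jars stand in the rack, the dial is on the long mark, and both emptied trays are stacked squarely on the third; the hand-in returned no verdict.

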